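# Load the vacuum former and lower its platen with the gated lever

### The job

Get the vacuum former ready for its sheet: stand the fallen square wooden forming block upright on its wide foot in the middle of the raised platen and let go of it. Then lower the platen by taking the machine's hand lever through its zigzag gate, out of the front notch, across the middle step and fully home sideways in the rear notch, with the block still standing on the platen. Leave the other things round the machine where they are.

Things in the scene. Friction and masses are not known exactly. Their poses are not given: they have to be found in the camera images.
- former: Table-top vacuum former, grey steel, about 500 x 350, fixed to the table. Origin: on the table under the platen's centre; x from its front (robot side) to its rear, y to its left, z up. Flat deck 150 above the table, front edge x = -145, left edge y = 135, clear in front of and beside the platen. Lever console on its right: y = -135 to -215, x = -145 to 165, same height.
- platen (a joint): Height of the platen, a 200 x 200 aluminium plate with small holes that slides vertically in a 206 square opening of the deck. 0.080 = up, flush with the deck; 0 = fully down, 80 mm lower. Driven by the lever: height = 0.040 - 0.0862 x lever_swing. Counterbalanced; stays where it is left.
- platen_top (a point): Centre of the platen's upper face, moving with it; axes as the former's.
- gate_centre (a point): Centre of the gate's upper face (former x = 0, y = -175, z = 150), axes as the former's. Aluminium plate 160 x 72 with a black zigzag slot 16 wide for the lever's 9 mm rod. Rod in the slot, mm from here (x, y): front notch (-50, -14), across to (-50, 14), along to (0, 14), across the middle step to (0, -14), along to (50, -14), across to the rear notch's end (50, 14). 2 mm play each way.
- lever_knob (a point): Centre of the lever's black ball knob, 34 diameter, on a steel rod; 165 from the pivot, so 44 to 61 above the gate's face. Moving it takes about 3 to 5 N along the machine and 1 N across; it stays where it is left.
- clamp_hinge (a point): Middle of the clamp frame's hinge on the former (x = 122, z = 160), fixed, axes as the former's. From here the black frame, 246 wide, leans back, open, its top 118 behind and 188 above this point. Under it the aluminium heater box begins 20 behind this point, 268 wide, top 56 above it.
- lever_pivot (a point): Fixed point inside the former, 102 below gate_centre, about which the lever leans in both directions; axes as the former's. With lever_swing s and lever_side b the knob's centre is at (165 cos b sin s, 165 sin b, 165 cos b cos s) mm from here, and the rod passes the slot 100 above here at (100 tan s, 100 tan b / cos s).
- lever_swing (a joint): Lever angle along the machine, rad: negative to the front (robot side), positive to the rear. Front notch -0.464, middle step 0, rear notch +0.464.
- lever_side (a joint): Lever angle across the machine, rad: positive to the machine's left (towards the platen), negative to its right. Right lane and front notch end about -0.13; left lane and rear notch end about +0.13.
- block: Square wooden forming block: foot 52 x 52, sides tapering to 44 x 44 at 60 height, then a hipped top to 16 x 16 at 76; 0.09 to 0.18 kg, centre of mass 32 above the foot. Origin: centre of the foot's face; z from foot to top. It starts lying on one side on the table left of the machine, top pointing away from it, foot's centre 26 above the table, z axis dipping 4 degrees.
- dome_block: Round wooden dome-shaped forming block, 72 diameter, 48 tall, standing; not wanted now. Origin: centre of its underside.
- paint_jar: Clear paint jar, 64 diameter, 75 tall. Origin: centre of its underside.
- glue_bottle: White glue bottle, 54 diameter, 140 tall. Origin: centre of its underside.
- tape_roll: Tape roll, 90 diameter, 25 tall, lying flat. Origin: centre of its underside.

How it is judged:
By the outcome, as a careful person would: the job done as asked, in the order asked, and still so for the second after the job is handed in, with the robot touching nothing.
It also fails if it takes over 64 s, if anything falls off the work surface, if the arm or the gripper's body presses on something with over 40 N, if the wrist force passes 120 N, or if a joint passes its speed limit or range.

### The arm

A 6-joint arm with a two-finger parallel gripper is mounted at the origin on the work surface. World frame = base frame: x ahead of the robot, y to its left, z up, the work surface at z = 0. Lengths are in m, angles in degrees, forces in N, time in s.
With the tool pointing down it reaches from about 0.35 to 0.875 m from the base axis. Payload 15.5 kg.
Tool frame: the origin (TCP) lies on the centre line of the jaws, within the pads' length; the fingertips stand 14 mm ahead of it and the grasp point (between the pads) lies 5 mm behind it; y points along the fingers, x is the direction in which the jaws open and shut, and the axes are right-handed (so a half turn about y gives the same grasp; the last joint's range is limited). The gripper opens to 85 mm and grips with 20 to 120 N. Pads are 22 mm wide; open, the fingers measure 114 mm over their backs; the gripper's body (76 mm by 85 mm) begins 54 mm behind the grasp point. The pads swing forward as they close: fully open they stand 13 mm farther back than shut.
Start: joints at [-76.003, 28.281, 77.091, -0, 74.628, -5.472], TCP at [0.208, -0.589, 0.245] pointing down, gripper open.
Joint ranges: [-166.48, 166.48], [-47.26, 123.95], [12.59, 153.08], [-70.14, 250.14], [6.76, 159.57], [-176.63, 176.63]. Speed limits (degrees/s): [108.29, 108.29, 147.25, 172.46, 172.46, 172.46].

### API

Orientations are given as [roll, pitch, yaw] about the fixed x, y, z axes, in that order (R = Rz(yaw) Ry(pitch) Rx(roll)).
In Python, from plant import sensors, imaging, close_job gives the robot as it stands. The module is installed in compiled form; this text tells all that it offers.
- The arm moves only by the shell command python3 -m pendant 'ROWS' [OPENING]. ROWS is text: rows parted by semicolons, each of 6 numbers parted by spaces: the shift along the world's x, y, z in mm, then the turn, a rotation vector about the world's x, y, z in rad. A call has exactly 10 rows; each row is the pose to reach, as a shift and turn from the pose commanded when the call began; what a row does not reach only later rows make up. A row lasts 1/8 s, in which the tool goes at most 62.5 mm and 10.7 degrees, less where a joint would pass 70% of its speed; a pose out of reach is approached as far as the arm can. A call with a gripper value outside its range is refused whole. OPENING is the opening, from -1 (shut) to 1 (fully open), set as the call begins (- or left out, the last holds). The fingers move at their own pace and stop on an object; the grip force is fixed at half the most. Time passes only in rows, so rows that repeat a pose let the fingers close, or fill a call up. It gives the time, the measured TCP pose, the force and the opening at its end, in the units of the state.
- sensors.get_state(): the state, without advancing time (a new reading comes with each control period).
- imaging.snapshot(name): name is "scene" or "top" or "wrist"; returns a dict with "img" (400x640x3 uint8, red, green, blue), "z_map" (400x640 float32, m along the optical axis (not along the pixel's ray), 0 where there is no reading), "camera_matrix" (3x3 intrinsics, pixels), "view" (4x4, takes a point from world to camera coordinates); the wrist camera has in their place "T_tool_cam" (4x4, takes a point from camera to tool coordinates, whose origin is the TCP and whose axes are the tool frame's). Camera axes: x right, y up, looking along -z (the intrinsics and any distortion apply to the point x, -y, -z); pixel columns grow to the right and rows downward; lengths in m; the calibration is good to about 2 mm. A picture is of the moment at which its call begins: read the wrist's pose just before it.
- close_job(): hands the job in, once; it reports no verdict.
The state is a dict: "t": time; "q": joint angles; "qd": joint speeds; "joint_efforts": joint torques, N m; "eef_pos": TCP position; "ee_rot": TCP orientation; "ft_force": force on the tool from outside, world axes, zero at the start; "torque": the same for the moment, N m; "gripper_width": opening from 0.0 (shut) to 1.0 (fully open).
Only numpy, scipy, OpenCV 4.12 (cv2) and the standard library are available. Lean on these libraries where they do the work, as an engineer would, in place of code of your own. Each camera call takes 0.05 s, during which the arm holds its last target.

## Working session

There is one attempt and no reset: what is moved stays moved. The work goes in short steps, Python scripts to look and compute and a shell command to move; the robot and the scene stay as the last step left them, time stands still between calls to the robot, and variables do not carry over. Pictures are saved under pics/ and viewed, and the job is handed in when it is done.

```bash
mkdir -p pics; cat > h.py <<'E'
import numpy as np, cv2
from plant import sensors, imaging
from scipy.spatial.transform import Rotation as R
def snap(n,f=None):
    s=sensors.get_state(); d=imaging.snapshot(n); d['s']=s
    if n=='wrist':
        T=np.eye(4);T[:3,:3]=R.from_euler('xyz',s['ee_rot'],degrees=True).as_matrix();T[:3,3]=s['eef_pos']
        d['cw']=T@d['T_tool_cam']
    else: d['cw']=np.linalg.inv(d['view'])
    if f: cv2.imwrite('pics/'+f,d['img'][:,:,::-1])
    np.savez('/tmp/'+n+'.npz',img=d['img'],z=d['z_map'],K=d['camera_matrix'],cw=d['cw'])
    return d
class D(dict): pass
def load(n):
    a=np.load('/tmp/'+n+'.npz'); return dict(img=a['img'],z_map=a['z'],camera_matrix=a['K'],cw=a['cw'])
def ray(d,u,v):
    K=d['camera_matrix']; c=np.array([(u-K[0,2])/K[0,0],-(v-K[1,2])/K[1,1],-1.])
    return d['cw'][:3,3], d['cw'][:3,:3]@c
def plane(d,u,v,z):
    o,r=ray(d,u,v); return o+r*(z-o[2])/r[2]
def cloud(d):
    K=d['camera_matrix'];z=d['z_map'];v,u=np.mgrid[:z.shape[0],:z.shape[1]]
    P=np.stack([(u-K[0,2])/K[0,0]*z,-(v-K[1,2])/K[1,1]*z,-z],-1)
    return P@d['cw'][:3,:3].T+d['cw'][:3,3]
def pix(d,p):
    q=np.linalg.inv(d['cw'])@np.r_[p,1];K=d['camera_matrix']
    return K[0,0]*q[0]/-q[2]+K[0,2],K[1,1]*-q[1]/-q[2]+K[1,2]
E
python3 - <<'E'
from h import *
for n in ['scene','top','wrist']:
    d=snap(n,n+'0.png'); print(n,d['camera_matrix'].tolist(),np.round(d['cw'],3).tolist(), d.keys())
print(sensors.get_state())
E
```

```text
scene [[513.5140369448915, 0.0, 321.94498470759595], [0.0, 513.5140369448915, 206.3731862283161], [0.0, 0.0, 1.0]] [[-0.999, -0.033, 0.004, 0.544], [0.025, -0.69, 0.724, 1.008], [-0.021, 0.723, 0.69, 1.14], [0.0, 0.0, 0.0, 1.0]] dict_keys(['img', 'z_map', 'camera_matrix', 'view', 's', 'cw'])
top [[511.0845522139014, 0.0, 312.30316752140357], [0.0, 511.0845522139014, 185.47778042388018], [0.0, 0.0, 1.0]] [[0.007, 0.994, -0.106, 0.405], [-1.0, 0.006, -0.009, -0.032], [-0.008, 0.106, 0.994, 1.397], [0.0, 0.0, 0.0, 1.0]] dict_keys(['img', 'z_map', 'camera_matrix', 'view', 's', 'cw'])
wrist [[287.53668813618043, 0.0, 323.0079375183695], [0.0, 287.53668813618043, 195.55776690274584], [0.0, 0.0, 1.0]] [[0.333, 0.907, 0.258, 0.273], [-0.943, 0.321, 0.09, -0.565], [-0.001, -0.274, 0.962, 0.372], [0.0, 0.0, 0.0, 1.0]] dict_keys(['img', 'z_map', 'camera_matrix', 'T_tool_cam', 's', 'cw'])
{'t': 0.15, 'q': array([-7.60046124e+01,  2.83061224e+01,  7.71205376e+01,  5.75377286e-04,
        7.46270482e+01, -5.47014675e+00]), 'qd': array([ 0.07970418, -0.1907668 , -0.14679801, -0.06155013, -0.05695643,
       -0.05962723]), 'joint_efforts': array([-8.97266582e-04, -8.82539749e+01, -3.84067082e+01, -1.21963826e-04,
        7.09026106e-03, -2.64725747e-05]), 'eef_pos': array([ 0.20823152, -0.58900458,  0.24483432]), 'ee_rot': array([-8.99943280e+01,  5.34108064e-02, -7.05346158e+01]), 'ft_force': array([-0.4745146 ,  0.00902125,  0.00927855]), 'torque': array([0.00398381, 0.03337673, 0.02411943]), 'gripper_width': 1.0041983805275403}
```

View pics/scene0.png

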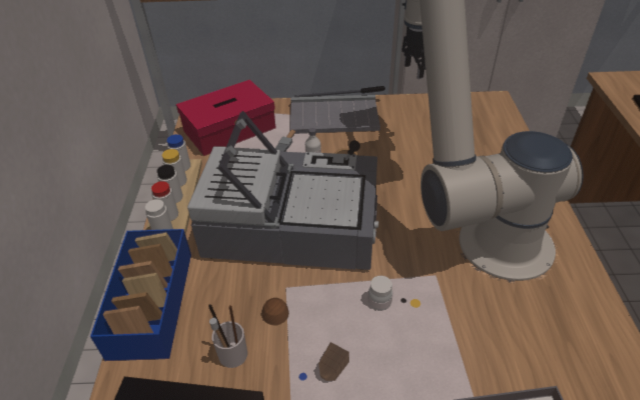

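View pics/top0.png

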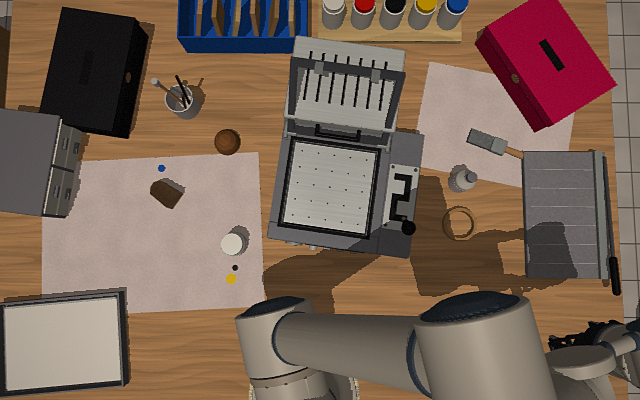

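The top view shows the platen about (331,188), knob (408,228), block (167,193), jar (232,243), dome (227,141), glue bottle (463,178) and tape (458,223). Next I measure them.

```bash
python3 - <<'E'
from h import *
for n in ['top','scene']:
    d=load(n);P=cloud(d)
    for (a,b) in ([(331,188),(408,228),(290,141),(379,151),(373,238),(280,232),(167,193),(170,185),(232,243),(227,141),(100,250)] if n=='top' else [(325,200),(353,146),(334,360),(325,375),(380,287),(275,310)]):
        print(n,a,b,np.round(P[b,a],3), d['z_map'][b,a].round(3))
d=load('top')
cv2.imwrite('pics/z1.png',cv2.resize(d['img'][120:265,260:440],None,fx=4,fy=4,interpolation=cv2.INTER_CUBIC)[:,:,::-1])
cv2.imwrite('pics/z2.png',cv2.resize(d['img'][160:230,130:210],None,fx=7,fy=7,interpolation=cv2.INTER_CUBIC)[:,:,::-1])
d=load('scene')
cv2.imwrite('pics/z3.png',cv2.resize(d['img'][320:390,290:370],None,fx=7,fy=7,interpolation=cv2.INTER_CUBIC)[:,:,::-1])
E
```

```text
top 331 188 [ 0.532 -0.067  0.154] 1.249
top 408 228 [ 0.434 -0.243  0.211] 1.18
top 290 141 [0.648 0.035 0.151] 1.265
top 379 151 [ 0.624 -0.185  0.153] 1.259
top 373 238 [ 0.411 -0.169  0.15 ] 1.239
top 280 232 [0.424 0.056 0.153] 1.24
top 167 193 [0.526 0.364 0.053] 1.352
top 170 185 [0.553 0.371 0.004] 1.404
top 232 243 [0.396 0.185 0.074] 1.316
top 227 141 [0.668 0.21  0.046] 1.373
top 100 250 [0.374 0.555 0.004] 1.387
scene 325 200 [ 0.53  -0.054  0.151] 1.451
scene 353 146 [ 0.44  -0.23   0.205] 1.542
scene 334 360 [0.523 0.384 0.044] 1.208
scene 325 375 [0.546 0.414 0.031] 1.196
scene 380 287 [0.397 0.198 0.074] 1.322
scene 275 310 [0.668 0.236 0.042] 1.316
```

```bash
python3 -c "
import cv2,numpy as np
a=cv2.imread('pics/z2.png');b=cv2.imread('pics/z3.png');cv2.imwrite('pics/z23.png',cv2.resize(np.hstack([a,b]),(800,350)))"
```

```text
(no output)
```

View pics/z1.png

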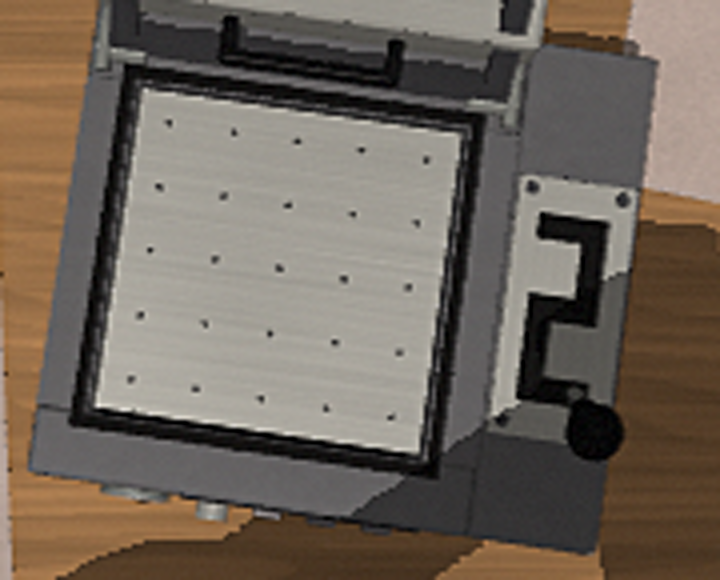

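View pics/z23.png

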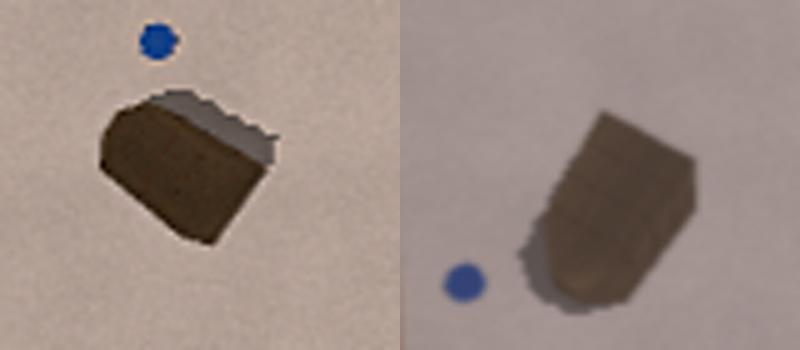

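```bash
cat > blk.py <<'E'
from h import *
def block(d,reg):
    P=cloud(d);x0,x1,y0,y1=reg
    m=(P[...,0]>x0)&(P[...,0]<x1)&(P[...,1]>y0)&(P[...,1]<y1)&(P[...,2]>.02)&(d['z_map']>0)
    return P[m],m
E
python3 - <<'E'
from blk import *
d=load('top')
h=[(169,123),(427,160),(131,380),(391,417),(280,268)]
w=[plane(d,260+a/4,120+b/4,.15) for a,b in h]
print(np.round(w,4)); c=np.mean(w[:4],0);print('c',c)
ex=(w[0]+w[1]-w[2]-w[3]);ey=w[0]+w[2]-w[1]-w[3]
print('yaw',np.degrees(np.arctan2(ex[1],ex[0])),np.degrees(np.arctan2(-ey[0],ey[1])),np.linalg.norm(ex[:2])/2,np.linalg.norm(ey[:2])/2)
# outer corners deck front
for a,b in [(28,472),(590,552),(657,58),(530,178),(495,420),(632,200)]: print(np.round(plane(d,260+a/4,120+b/4,.15),4))
for n in ['top','scene']:
    d=load(n)
    Q,m=block(d,(.44,.62,.28,.5)); print(n,len(Q),Q.min(0),Q.max(0))
    cn,_=cv2.findContours(m.astype(np.uint8),0,2);cn=max(cn,key=cv2.contourArea)
    ap=cv2.approxPolyDP(cn,2,True)[:,0]; print([(tuple(p),np.round(cloud(d)[p[1],p[0]],3).tolist()) for p in ap])
    T=Q[Q[:,2]>.038]
    A=np.c_[T[:,:2]-T[:,:2].mean(0),np.ones(len(T))];s=np.linalg.lstsq(A,T[:,2],rcond=None)[0];print('plane slope',s[:2],np.degrees(np.arctan2(-s[1],-s[0])),np.degrees(np.arctan(np.hypot(*s[:2]))))
    print(cv2.minAreaRect((T[:,:2]*1000).astype(np.float32)))
E
```

```text
[[ 0.6241  0.0043  0.15  ]
 [ 0.6018 -0.1549  0.15  ]
 [ 0.4652  0.0261  0.15  ]
 [ 0.4437 -0.1323  0.15  ]
 [ 0.5344 -0.0646  0.15  ]]
c [ 0.53371242 -0.06420659  0.15      ]
yaw -7.977393324471518 -7.851188625008108 0.16003665528862104 0.16028100773653017
[0.409  0.0881 0.15  ]
[ 0.3632 -0.252   0.15  ]
[ 0.6664 -0.2974  0.15  ]
[ 0.591  -0.2182  0.15  ]
[ 0.4423 -0.1954  0.15  ]
[ 0.5776 -0.2806  0.15  ]
top 520 [0.48816438 0.33542695 0.02002886] [0.56176256 0.41798037 0.0581454 ]
[((np.int32(154), np.int32(182)), [0.558, 0.407, 0.029]), ((np.int32(150), np.int32(187)), [0.544, 0.418, 0.028]), ((np.int32(150), np.int32(193)), [0.527, 0.414, 0.039]), ((np.int32(170), np.int32(208)), [0.488, 0.363, 0.023]), ((np.int32(181), np.int32(193)), [0.529, 0.336, 0.02]), ((np.int32(162), np.int32(181)), [0.561, 0.386, 0.03])]
plane slope [-0.0591093  -0.08925961] 56.4867652852454 6.1106364929180685
((529.7946166992188, 376.1240234375), (69.57856750488281, 51.36134338378906), 52.018165588378906)
scene 735 [0.48900899 0.33994671 0.02011197] [0.56144261 0.42050876 0.05639238]
[((np.int32(330), np.int32(342)), [0.531, 0.34, 0.051]), ((np.int32(318), np.int32(363)), [0.561, 0.393, 0.048]), ((np.int32(320), np.int32(376)), [0.557, 0.411, 0.022]), ((np.int32(325), np.int32(379)), [0.546, 0.421, 0.024]), ((np.int32(333), np.int32(377)), [0.527, 0.415, 0.022]), ((np.int32(348), np.int32(358)), [0.489, 0.367, 0.021]), ((np.int32(347), np.int32(351)), [0.492, 0.367, 0.053])]
plane slope [-0.05443467 -0.12542072] 66.53835657194645 7.785443544896254
((530.2596435546875, 381.3602600097656), (72.13831329345703, 51.49465560913086), 53.6741828918457)
```

The former's centre is at (0.534, -0.064) with yaw about -7.9°. The block's axis is at about 54°, with its foot near (0.510, 0.352). I'll travel over the machine towards the block, lining the jaws up on the way.

```bash
python3 -m pendant '20 20 45 0 0 0.06;50 65 75 0 0 0.12;80 115 85 0 0 0.18;110 165 85 0 0 0.24;135 220 85 0 0 0.3;160 275 85 0 0 0.36;185 330 85 0 0 0.42;205 387 85 0 0 0.48;225 443 85 0 0 0.54;245 500 85 0 0 0.6' 1; python3 -c "
from h import *;s=sensors.get_state();print(s['q'],s['eef_pos'],s['ee_rot'])"
python3 -m pendant '10 50 0 0 0 0;20 100 0 0 0 0;30 150 0 0 0 0;40 200 0 0 0 0;50 250 0 0 0 0;55 300 0 0 0 0;60 350 -10 0 0 0;65 400 -30 0 0 0;65 440 -50 0 0 0;65 440 -60 0 0 0' ; python3 - <<'E'
from blk import *
d=snap('wrist','w1.png');s=d['s'];print(s['q'],s['eef_pos'],s['ee_rot'])
E
```

```text
t: 1.4
eef_pos: [0.4536, -0.0874, 0.3303]
ee_rot: [-90.0, -0.0, -36.1]
ft_force: [0.4, -0.1, 0.4]
gripper_width: 1.002
[-1.83159826e+01  1.01309529e+01  9.14167321e+01 -1.00915380e-03
  7.84399436e+01  1.77350810e+01] [ 0.45358468 -0.08737441  0.33033085] [-8.99971732e+01 -1.20845788e-02 -3.60508617e+01]
t: 2.65
eef_pos: [0.5175, 0.353, 0.2685]
ee_rot: [-90.1, 0.1, -36.0]
ft_force: [0.0, 0.1, 0.0]
gripper_width: 1.002
[2.88282173e+01 2.72975510e+01 7.50178393e+01 2.38912850e-02
 7.77874725e+01 6.48198797e+01] [0.51745382 0.35298521 0.26846232] [-9.00831582e+01  6.48884509e-02 -3.59967843e+01]
```

View pics/w1.png

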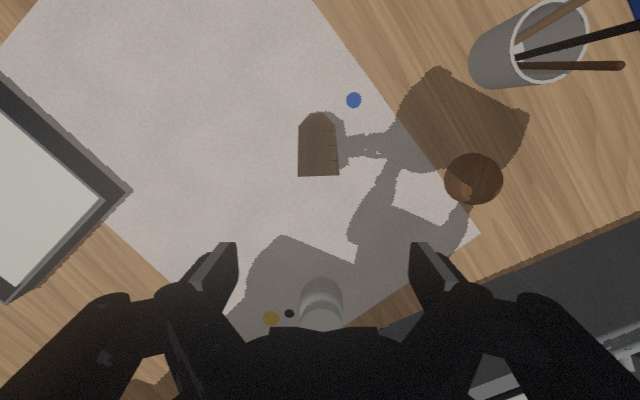

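```bash
python3 - <<'E'
from blk import *
from scipy.optimize import least_squares
d=load('wrist');Q,m=block(d,(.44,.62,.28,.5))
cn,_=cv2.findContours(m.astype(np.uint8),0,2);cn=max(cn,key=cv2.contourArea);C=cloud(d)
ap=cv2.approxPolyDP(cn,2,True)[:,0]; print([(p.tolist(),np.round(C[p[1],p[0]],3).tolist(),np.round(plane(d,*p,.052),3).tolist()) for p in ap])
T=Q[Q[:,2]>.04];print(len(T),cv2.minAreaRect((T[:,:2]*1000).astype(np.float32)),T[:,2].max())
data=[([28.3061,77.1205],(.208232,-.589005),.24483),([10.131,91.4167],(.453585,-.087374),.33033),([27.29755,75.01784],(.517454,.352985),.26846)]
y0=.0593
def f(x):
    r=[]
    for q,p,z in data:
        a,b=np.radians([q[0],q[0]+q[1]]);R_=np.sqrt(np.hypot(*p)**2-y0**2)
        r+=[x[0]+x[1]*np.sin(a)+x[2]*np.sin(b)-R_,x[3]+x[1]*np.cos(a)+x[2]*np.cos(b)-z]
    return r
for x0 in ([0,.4,.4,0],[0,.45,.35,.1]): 
    s=least_squares(f,x0);print(s.x,s.fun)
E
```

```text
[([0, 388], [0.469, 0.405, 0.348], [-0.084, 0.373, 0.052]), ([0, 399], [0.47, 0.403, 0.35], [-0.102, 0.36, 0.052]), ([119, 399], [0.461, 0.38, 0.331], [0.048, 0.25, 0.052]), ([141, 360], [0.461, 0.381, 0.318], [0.131, 0.284, 0.052]), ([164, 352], [0.47, 0.379, 0.318], [0.169, 0.274, 0.052]), ([179, 391], [0.476, 0.371, 0.329], [0.135, 0.207, 0.052]), ([173, 399], [0.496, 0.381, 0.348], [0.117, 0.201, 0.052]), ([474, 399], [0.549, 0.341, 0.347], [0.497, -0.075, 0.052]), ([468, 391], [0.546, 0.319, 0.329], [0.497, -0.055, 0.052]), ([483, 352], [0.556, 0.317, 0.318], [0.55, -0.002, 0.052]), ([506, 360], [0.561, 0.308, 0.317], [0.571, -0.035, 0.052]), ([528, 399], [0.559, 0.309, 0.331], [0.565, -0.124, 0.052]), ([639, 399], [0.578, 0.324, 0.349], [0.705, -0.226, 0.052]), ([639, 381], [0.581, 0.323, 0.346], [0.717, -0.19, 0.052]), ([556, 301], [0.584, 0.32, 0.317], [0.672, 0.017, 0.052]), ([531, 292], [0.581, 0.322, 0.312], [0.65, 0.051, 0.052]), ([520, 293], [0.577, 0.324, 0.312], [0.637, 0.058, 0.052]), ([516, 302], [0.574, 0.325, 0.315], [0.627, 0.048, 0.052]), ([494, 298], [0.57, 0.32
[... 1723 characters left out ...]
.395, 0.309], [0.223, 0.349, 0.052]), ([131, 302], [0.472, 0.399, 0.314], [0.193, 0.363, 0.052]), ([127, 293], [0.472, 0.402, 0.313], [0.199, 0.376, 0.052]), ([116, 292], [0.468, 0.404, 0.312], [0.188, 0.386, 0.052]), ([91, 301], [0.464, 0.407, 0.317], [0.149, 0.397, 0.052])]
55011 ((530.972412109375, 372.45111083984375), (72.43415069580078, 149.62103271484375), 53.94997024536133) 0.3572319995562807
[-0.02733672  0.5788471   0.39162555 -0.16137247] [ 2.74905728e-03 -7.43763828e-04  7.89275614e-05 -2.77707739e-04
 -2.82798655e-03  1.02147192e-03]
[-0.02733673  0.5788471   0.39162555 -0.16137247] [ 2.74905804e-03 -7.43764627e-04  7.89272790e-05 -2.77707859e-04
 -2.82798580e-03  1.02147139e-03]
```

```bash
python3 - <<'E'
from blk import *
d=load('wrist');Q,m=block(d,(.44,.62,.28,.5));C=cloud(d);m&=C[...,2]<.1
cn,_=cv2.findContours(m.astype(np.uint8),0,2);cn=max(cn,key=cv2.contourArea)
ap=cv2.approxPolyDP(cn,1.5,True)[:,0]; print([(p.tolist(),np.round(plane(d,*p,.052),4).tolist()) for p in ap])
T=C[m&(C[...,2]>.04)];c,sz,an=cv2.minAreaRect((T[:,:2]*1000).astype(np.float32));print(len(T),c,sz,an,T[:,2].max())
A=np.c_[T[:,:2],np.ones(len(T))]
a=np.array([np.cos(np.radians(54)),np.sin(np.radians(54))]);n=np.array([-a[1],a[0]])
print('along',np.percentile(T[:,:2]@a,[.5,1,50,99,99.5]),'across',np.percentile(T[:,:2]@n,[.5,50,99.5]))
# lateral midline vs along -> yaw
al=T[:,:2]@a;ac=T[:,:2]@n
for lo in np.arange(al.min(),al.max(),.01):
    s=(al>=lo)&(al<lo+.01)
    if s.sum()>20: print(round(lo,3),ac[s].min().round(4),ac[s].max().round(4),((ac[s].min()+ac[s].max())/2).round(4),np.median(T[s,2]).round(4))
E
```

```text
[([323, 112], [0.5587, 0.4112, 0.052]), ([310, 113], [0.546, 0.4191, 0.052]), ([299, 126], [0.527, 0.415, 0.052]), ([298, 176], [0.49, 0.3685, 0.052]), ([339, 174], [0.5319, 0.3411, 0.052]), ([335, 125], [0.5615, 0.3913, 0.052])]
2078 (528.5391845703125, 379.63458251953125) (63.84031295776367, 50.333900451660156) 54.66728973388672 0.0527787594262617
along [0.58683772 0.58696598 0.61691031 0.64845532 0.64847922] across [-0.22868848 -0.2042273  -0.17989731]
0.586 -0.2299 -0.1797 -0.2048 0.0501
0.596 -0.2299 -0.1798 -0.2048 0.0488
0.606 -0.2286 -0.18 -0.2043 0.0475
0.616 -0.2273 -0.1801 -0.2037 0.0462
0.626 -0.226 -0.1814 -0.2037 0.0448
0.636 -0.2259 -0.1815 -0.2037 0.0435
0.646 -0.2246 -0.1827 -0.2037 0.0414
```

```bash
python3 -m pendant '6 11 -35 -0.07 0.05 0;12 22 -70 -0.14 0.1 0;18 33 -105 -0.21 0.15 0.01;24 43 -140 -0.28 0.2 0.01;30 53 -165 -0.353 0.256 0.01;30 53 -172 -0.353 0.256 0.01;30 53 -172 -0.353 0.256 0.01;26 48 -185 -0.353 0.256 0.01;22 41 -200 -0.353 0.256 0.01;22 41 -200 -0.353 0.256 0.01'; python3 - <<'E'
from blk import *
d=snap('wrist','w2.png');s=d['s'];print(s['q'],s['eef_pos'],s['ee_rot'])
T=R.from_euler('xyz',s['ee_rot'],degrees=True).as_matrix();print(T.round(3))
C=cloud(d);m=(C[...,2]<.07)&(C[...,2]>.03)&(abs(C[...,0]-.53)<.07)&(abs(C[...,1]-.38)<.07)
Q=(C[m]-s['eef_pos'])@T; print('block in tool', np.percentile(Q,[1,50,99],axis=0).round(4))
E
```

```text
t: 3.95
eef_pos: [0.5396, 0.3906, 0.0704]
ee_rot: [-115.0, 0.1, -35.6]
ft_force: [0.0, 0.6, 0.3]
gripper_width: 1.005
[34.68440277 53.45891744 58.01432642 -8.15296273 92.24738927 71.68045787] [0.53963018 0.39055027 0.07036549] [-1.15025441e+02  5.97233192e-02 -3.56158535e+01]
[[ 0.813 -0.247  0.527]
 [-0.582 -0.343  0.737]
 [-0.001 -0.906 -0.423]]
block in tool [[-0.043  -0.0024 -0.0331]
 [-0.0039  0.0251  0.0077]
 [ 0.042   0.0375  0.0392]]
```

View pics/w2.png

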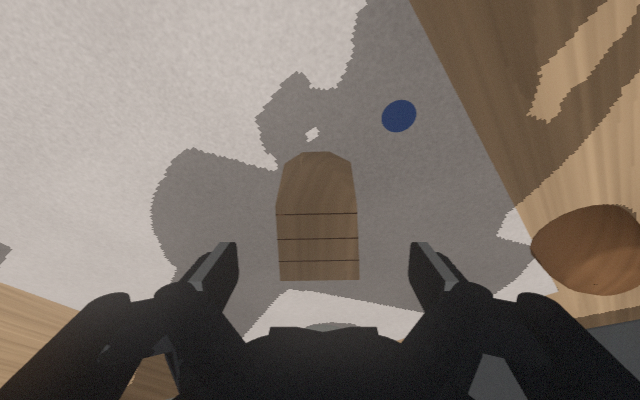

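The block is centred between the pads (foot edge at row 280, columns 280–358). Next I descend and grip it.

```bash
python3 -m pendant '-4 -4 -16 0 0 0;-8 -8 -32 0 0 0;-12 -12 -46 0 0 0;-12 -12 -46 0 0 0;-12 -12 -46 0 0 0;-12 -12 -46 0 0 0;-12 -12 -46 0 0 0;-12 -12 -46 0 0 0;-12 -12 -46 0 0 0;-12 -12 -46 0 0 0' && python3 -m pendant '0 0 0 0 0 0;0 0 0 0 0 0;0 0 0 0 0 0;0 0 0 0 0 0;0 0 0 0 0 0;0 0 0 0 0 0;0 0 0 0 0 0;0 0 0 0 0 0;0 0 0 0 0 0;0 0 0 0 0 0' -1 ; python3 - <<'E'
from blk import *
d=snap('wrist','w3.png');s=d['s'];print(s['q'],s['eef_pos'],s['ee_rot'],s['gripper_width'])
from scipy.spatial.transform import Rotation as R
# final orientation
R0=R.from_euler('xyz',s['ee_rot'],degrees=True)
E
```

```text
t: 5.25
eef_pos: [0.5283, 0.3798, 0.0243]
ee_rot: [-115.0, 0.0, -35.6]
ft_force: [0.4, 0.0, 0.1]
gripper_width: 0.998
t: 6.5
eef_pos: [0.5284, 0.38, 0.0247]
ee_rot: [-115.0, 0.0, -35.6]
ft_force: [-1.4, 1.8, 4.9]
gripper_width: 0.553
[34.5255089  55.25148588 61.97849442 -8.24032454 86.44567279 72.33312883] [0.52837726 0.38004371 0.02472675] [-1.14950723e+02  3.48005026e-02 -3.55770360e+01] 0.5529050498316905
```

View pics/w3.png

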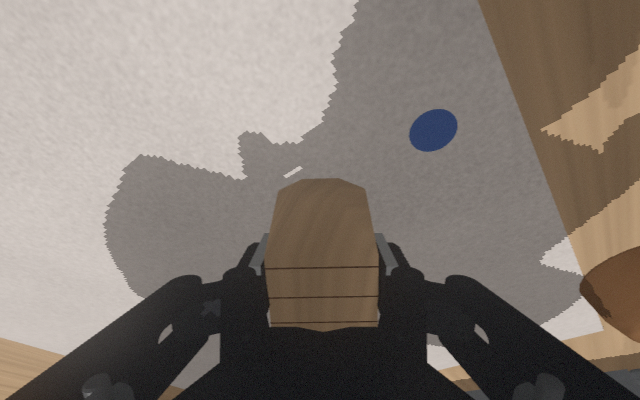

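```bash
cat > kin.py <<'E'
import numpy as np
from scipy.spatial.transform import Rotation as R
from scipy.optimize import least_squares
def fk(q,x,s4=1,s6=1):
    q=np.radians(q);a1,d1,a2,d4,a3,y0,L=x
    r=lambda ax,t:R.from_euler(ax,t).as_matrix()
    A=r('z',q[0]);B=A@r('y',q[1]);C=A@r('y',q[1]+q[2])
    D=C@r('z',s4*q[3])@r('y',q[4])
    E=D@r('z',s6*q[5])
    p=A@[a1,y0,d1]+B@[0,0,a2]+C@[a3,0,d4]+D@[0,0,L]
    # tool: y = approach ; at down with yaw psi, tool x = Rz(psi)x
    return p,E
E
python3 - <<'E'
from kin import *
data=[([-76.00461,28.3061,77.1205,.0006,74.627,-5.47015],[.20823,-.589005,.24483],[-90,.05,-70.535]),
([-18.31598,10.13095,91.41673,-.001,78.43994,17.73508],[.453585,-.087374,.33033],[-90,-.01,-36.05]),
([28.8282,27.29755,75.01784,.0239,77.78747,64.81988],[.517454,.352985,.268462],[-90.083,.065,-35.997]),
([34.684403,53.458917,58.014326,-8.152963,92.247389,71.680458],[.53963,.39055,.070365],[-115.0254,.0597,-35.616]),
([34.52551,55.251486,61.978494,-8.240325,86.445673,72.333129],[.528377,.380044,.024727],[-114.95,.035,-35.577])]
for s4 in(1,-1):
  for s6 in (1,-1):
    Es=[];
    def f(x):
        o=[]
        for q,p,e in data:
            P,E=fk(q,x,s4,s6);o+=list(P-p)
        return o
    s=least_squares(f,[0,.3,.5,.4,0,.06,.2])
    Ms=[fk(q,s.x,s4,s6)[1].T@R.from_euler('xyz',e,degrees=True).as_matrix() for q,p,e in data]
    print(s4,s6,s.x.round(4),abs(s.fun).max().round(5),max(abs(M-Ms[0]).max() for M in Ms).round(4));print(Ms[0].round(2).tolist())
E
```

```text
1 1 [0.     0.2566 0.5968 0.3844 0.1179 0.0596 0.3213] 0.0 0.0001
[[-1.0, -0.0, -0.0], [-0.0, -0.0, 1.0], [-0.0, 1.0, 0.0]]
1 -1 [0.     0.2566 0.5968 0.3844 0.1179 0.0596 0.3213] 0.0 1.7976
[[-0.98, -0.0, 0.19], [0.19, -0.0, 0.98], [-0.0, 1.0, 0.0]]
-1 1 [-0.0195  0.3868  0.5056  0.5144  0.4707  0.0417 -0.0058] 0.03874 0.2705
[[-1.0, -0.0, -0.0], [-0.0, -0.0, 1.0], [-0.0, 1.0, 0.0]]
-1 -1 [-0.0195  0.3868  0.5056  0.5144  0.4707  0.0417 -0.0058] 0.03874 1.7947
[[-0.98, -0.0, 0.19], [0.19, -0.0, 0.98], [-0.0, 1.0, 0.0]]
```

```bash
cat >> kin.py <<'E'
X=[0.,0.2566,0.5968,0.3844,0.1179,0.0596,0.3213]
M=np.array([[-1,0,0],[0,0,1],[0,1,0.]])
lo=np.array([-166.48,-47.26,12.59,-70.14,6.76,-176.63]);hi=np.array([166.48,123.95,153.08,250.14,159.57,176.63])
def FK(q):
    p,E=fk(q,X);return p,E@M
def IK(p,Rm,q0):
    def f(q):
        P,E=FK(q);return np.r_[(P-p)*10,R.from_matrix(E.T@Rm).as_rotvec()]
    s=least_squares(f,np.clip(q0,lo+.1,hi-.1),bounds=(lo,hi),x_scale=50.)
    return s.x,np.abs(s.fun).max()
E
cat > plan.py <<'E'
from kin import *
q0=np.array([34.52551,55.251486,61.978494,-8.240325,86.445673,72.333129])
p0,R0=FK(q0)
w=R0[:,0];w=w/np.linalg.norm(w)
Rup=R.from_rotvec(w*np.radians(94)).as_matrix()
foot0=np.array([.5093,.3532,.026])
ft=R0.T@(foot0-p0)   # foot in tool
yaw=-7.9;c=np.array([.534,-.064,.150])
def goal(delta_abs,dz):
    # delta_abs: final yaw of tool approach
    d=(Rup@R0)[:,1];cur=np.degrees(np.arctan2(d[1],d[0]))
    Rf=R.from_euler('z',delta_abs-cur,degrees=True).as_matrix()@Rup@R0
    return c+[0,0,dz]-Rf@ft,Rf
E
python3 - <<'E'
from plan import *
print(p0,ft,R0.round(3))
rng=np.random.default_rng(0)
for ya in (-97.9,-7.9,82.1,172.1):
    p,Rf=goal(ya,.003);sols=[]
    for k in range(40):
        q,e=IK(p,Rf,rng.uniform(lo,hi))
        if e<1e-4 and not any(np.abs(q-z).max()<1 for z in sols): sols.append(q)
    print(ya,p.round(4),Rf[:,1].round(3));[print('   ',z.round(1)) for z in sols]
E
```

```text
[0.52837726 0.38004372 0.02472675] [ 0.00010064  0.01273751 -0.03039562] [[ 0.813 -0.246  0.527]
 [-0.582 -0.343  0.738]
 [-0.001 -0.907 -0.422]]
-97.9 [ 0.5342 -0.063   0.1859] [-0.128 -0.925 -0.358]
    [  16.6   47.4   89.1  -58.2   90.5 -128.8]
-7.9 [ 0.533  -0.0638  0.1859] [ 0.925 -0.128 -0.358]
    [-20.   52.4 147.8 168.7  88.9 -94.1]
82.1 [ 0.5338 -0.065   0.1859] [ 0.128  0.925 -0.358]
    [-41.9  46.9  90.6  51.   95.1 -55.8]
172.1 [ 0.535  -0.0642  0.1859] [-0.925  0.128 -0.358]
    [-11.3  60.7  50.4  -4.7 137.9 -94.7]
```

```bash
cat > path.py <<'E'
from plan import *
qa,e1=IK(p0+[-.02,-.04,.24],R0,q0)
pf,Rf=goal(-97.9,.06)
qb,e2=IK(pf,Rf,[16.6,47.4,89.1,-58.2,90.5,-128.8])
print('qa',qa.round(1),e1,'qb',qb.round(1),e2)
N=28
Q=[qa+(qb-qa)*k/N for k in range(N+1)]
if __name__=='__main__':
    pp,PR=FK(qa);
    for k,q in enumerate(Q):
        p,Rm=FK(q);f=p+Rm@ft
        print(k,p.round(3),'foot',f.round(3),'d',Rm[:,1].round(2),'camdir',Rm[:,2].round(2),'dang',np.degrees(np.linalg.norm(R.from_matrix(Rm@PR.T).as_rotvec())).round(1),'dp',(np.linalg.norm(p-pp)*1000).round(0));pp,PR=p,Rm
E
python3 path.py
```

```text
qa [ 32.8  38.6  59.   -9.2 105.7  67.7] 2.282832231680805e-09 qb [  16.6   42.4   88.1  -58.3   93.6 -133.8] 7.932784108695654e-12
0 [0.508 0.34  0.265] foot [0.489 0.313 0.266] d [-0.25 -0.34 -0.91] camdir [ 0.53  0.74 -0.42] dang 0.0 dp 0.0
1 [0.512 0.324 0.26 ] foot [0.496 0.295 0.262] d [-0.24 -0.37 -0.9 ] camdir [ 0.43  0.79 -0.44] dang 6.6 dp 17.0
2 [0.515 0.307 0.255] foot [0.502 0.277 0.258] d [-0.24 -0.4  -0.89] camdir [ 0.32  0.83 -0.46] dang 6.7 dp 17.0
3 [0.518 0.291 0.251] foot [0.509 0.26  0.254] d [-0.24 -0.43 -0.87] camdir [ 0.21  0.86 -0.47] dang 6.7 dp 17.0
4 [0.521 0.275 0.247] foot [0.515 0.243 0.251] d [-0.24 -0.45 -0.86] camdir [ 0.09  0.87 -0.48] dang 6.8 dp 17.0
5 [0.523 0.259 0.243] foot [0.521 0.226 0.247] d [-0.23 -0.48 -0.85] camdir [-0.03  0.87 -0.49] dang 6.9 dp 17.0
6 [0.525 0.242 0.24 ] foot [0.527 0.21  0.244] d [-0.23 -0.51 -0.83] camdir [-0.15  0.86 -0.49] dang 6.9 dp 17.0
7 [0.527 0.226 0.237] foot [0.532 0.194 0.242] d [-0.23 -0.53 -0.81] camdir [-0.27  0.84 -0.47] dang 7.0 dp 16.0
8 [0.528 0.21  0.235] foot [0.537 0.179 0.239] d [-0.23 -0.56 -0.
[... 1662 characters left out ...]
0.234] foot [ 0.553 -0.008  0.207] d [-0.17 -0.86 -0.47] camdir [-0.67 -0.25  0.7 ] dang 7.8 dp 13.0
24 [ 0.535 -0.017  0.236] foot [ 0.55  -0.02   0.207] d [-0.16 -0.88 -0.45] camdir [-0.56 -0.29  0.77] dang 7.8 dp 12.0
25 [ 0.535 -0.029  0.238] foot [ 0.546 -0.031  0.207] d [-0.16 -0.89 -0.43] camdir [-0.45 -0.32  0.83] dang 7.9 dp 12.0
26 [ 0.535 -0.041  0.239] foot [ 0.542 -0.042  0.207] d [-0.15 -0.9  -0.4 ] camdir [-0.32 -0.34  0.88] dang 7.9 dp 12.0
27 [ 0.534 -0.052  0.241] foot [ 0.538 -0.053  0.208] d [-0.14 -0.91 -0.38] camdir [-0.19 -0.35  0.92] dang 8.0 dp 11.0
28 [ 0.534 -0.063  0.243] foot [ 0.534 -0.064  0.21 ] d [-0.13 -0.93 -0.36] camdir [-0.05 -0.35  0.93] dang 8.0 dp 11.0
```

```bash
cat > rows.py <<'E'
from path import *
Q=[qa+(qb-qa)*k/26 for k in range(27)]
seq=[(p0+(FK(qa)[0]-p0)*k/4,R0) for k in (1,2,3,4)]+[FK(q) for q in Q[1:]]
p,Rm=p0,R0
for c in range(3):
    out=[]
    for k in range(10):
        P,E=seq[c*10+k];v=np.r_[(P-p)*1000,R.from_matrix(E@Rm.T).as_rotvec()]
        out.append(' '.join(['%d'%round(t) for t in v[:3]]+['%.2f'%t for t in v[3:]]))
    print(';'.join(out))
    v=np.array(out[-1].split(),float); p=p+v[:3]/1000;Rm=R.from_rotvec(v[3:]).as_matrix()@Rm
E
python3 rows.py
```

```text
qa [ 32.8  38.6  59.   -9.2 105.7  67.7] 2.282832231680805e-09 qb [  16.6   42.4   88.1  -58.3   93.6 -133.8] 7.932784108695654e-12
-5 -10 60 0.00 0.00 0.00;-10 -20 120 0.00 0.00 0.00;-15 -30 180 0.00 0.00 0.00;-20 -40 240 0.00 0.00 0.00;-16 -58 235 -0.00 0.04 0.12;-13 -75 230 -0.00 0.09 0.23;-10 -93 225 -0.01 0.14 0.35;-7 -110 221 -0.01 0.20 0.46;-5 -128 217 -0.01 0.26 0.58;-3 -145 214 -0.00 0.33 0.69
2 -17 -3 -0.01 0.07 0.11;4 -34 -5 -0.01 0.14 0.22;5 -51 -7 -0.01 0.22 0.33;6 -68 -8 -0.01 0.30 0.44;7 -85 -10 -0.01 0.39 0.54;8 -101 -10 -0.01 0.48 0.64;9 -117 -11 -0.01 0.57 0.74;9 -133 -11 -0.00 0.67 0.84;10 -149 -11 0.01 0.78 0.94;10 -164 -11 0.02 0.88 1.03
0 -15 1 -0.01 0.11 0.09;0 -30 2 -0.01 0.22 0.18;0 -44 3 -0.01 0.34 0.26;0 -58 4 -0.02 0.46 0.34;0 -71 6 -0.02 0.58 0.42;0 -85 8 -0.02 0.71 0.50;-1 -98 9 -0.02 0.84 0.57;-1 -110 11 -0.02 0.97 0.65;-1 -122 13 -0.01 1.10 0.71;-1 -134 15 -0.01 1.24 0.78
```

```bash
python3 -m pendant '-3 -5 40 0 0 0;-8 -15 90 0 0 0;-14 -28 150 0 0 0;-20 -40 210 0 0 0;-16 -58 235 0 0.04 0.12;-13 -75 230 0 0.09 0.23;-10 -93 225 -0.01 0.14 0.35;-7 -110 221 -0.01 0.20 0.46;-5 -128 217 -0.01 0.26 0.58;-3 -145 214 0 0.33 0.69'; python3 - <<'E'
from blk import *
d=snap('wrist','w4.png');s=d['s'];print(s['q'],s['gripper_width'])
E
```

```text
t: 7.8
eef_pos: [0.5252, 0.2342, 0.238]
ee_rot: [-120.1, 18.0, 3.7]
ft_force: [0.6, 0.3, -0.5]
gripper_width: 0.549
[ 28.984433    39.49493292  65.75119871 -20.41580082 102.92623347
  20.80702827] 0.5490876772964525
```

View pics/w4.png

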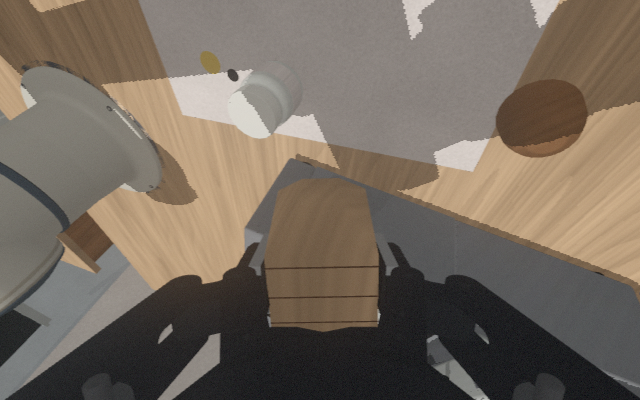

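The block is held firmly and has not shifted in the grip; it sits at the same pixels as before the lift. I'll continue the swing.

```bash
python3 -m pendant '2 -17 -3 -0.01 0.07 0.11;4 -34 -5 -0.01 0.14 0.22;5 -51 -7 -0.01 0.22 0.33;6 -68 -8 -0.01 0.30 0.44;7 -85 -10 -0.01 0.39 0.54;8 -101 -10 -0.01 0.48 0.64;9 -117 -11 -0.01 0.57 0.74;9 -133 -11 0 0.67 0.84;10 -149 -11 0.01 0.78 0.94;10 -164 -11 0.02 0.88 1.03' && python3 -m pendant '0 -15 1 -0.01 0.11 0.09;0 -30 2 -0.01 0.22 0.18;0 -44 3 -0.01 0.34 0.26;0 -58 4 -0.02 0.46 0.34;0 -71 6 -0.02 0.58 0.42;0 -85 8 -0.02 0.71 0.50;-1 -98 9 -0.02 0.84 0.57;-1 -110 11 -0.02 0.97 0.65;-1 -122 13 -0.01 1.10 0.71;-1 -134 15 -0.01 1.24 0.78'; python3 - <<'E'
from blk import *
s=sensors.get_state();print(s['q'])
for n in ('scene','top'):snap(n,n+'5.png')
from plan import *
p,Rf=goal(-97.9,.06);T=R.from_euler('xyz',s['ee_rot'],degrees=True).as_matrix()
print('err',p-s['eef_pos'],R.from_matrix(Rf@T.T).as_rotvec())
a=cv2.imread('pics/scene5.png')[100:280,220:420];b=cv2.imread('pics/top5.png')[100:260,260:440]
cv2.imwrite('pics/c5.png',np.hstack([cv2.resize(a,(400,360)),cv2.resize(b,(400,360))]))
E
```

```text
t: 9.1
eef_pos: [0.5354, 0.0706, 0.2272]
ee_rot: [-75.8, 50.9, 93.5]
ft_force: [0.4, 0.0, -1.0]
gripper_width: 0.551
t: 10.35
eef_pos: [0.5345, -0.0634, 0.2423]
ee_rot: [-20.8, -0.2, 172.4]
ft_force: [-0.3, 0.6, -1.2]
gripper_width: 0.547
[  16.67900633   42.51375035   88.22342996  -58.59114053   93.45593412
 -133.93764528]
err [-0.00032842  0.00037253  0.00062314] [ 0.00244717 -0.00380739 -0.00570068]
```

View pics/c5.png

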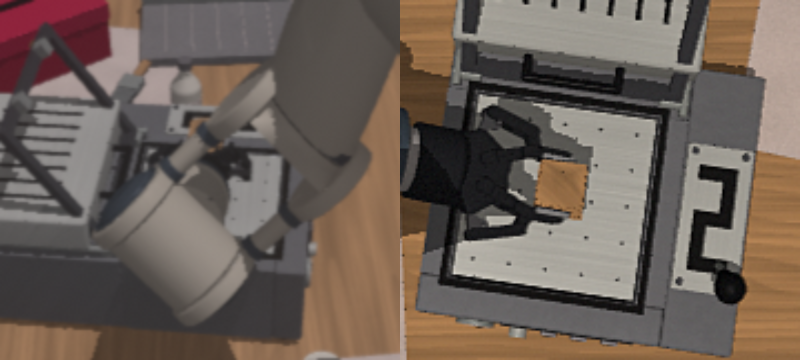

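```bash
python3 - <<'E'
from blk import *
d=snap('wrist','w5.png');s=d['s'];C=cloud(d)
T=R.from_euler('xyz',s['ee_rot'],degrees=True).as_matrix()
v0,v1,u0,u1=225,312,275,370
P=C[v0:v1,u0:u1].reshape(-1,3)
for it in range(5):
    c=np.median(P,0);c=P.mean(0);_,S,V=np.linalg.svd(P-c,full_matrices=False);n=V[2];r=abs((P-c)@n);P=P[r<max(.0015,2*r.std())]
if n[1]<0:n=-n
print(len(P),S/np.sqrt(len(P)),n,'elev',np.degrees(np.arcsin(n[2])),'yaw',np.degrees(np.arctan2(n[1],n[0])),c)
print('z range',P[:,2].min(),P[:,2].max())
E
```

```text
5177 [0.01169563 0.01132404 0.00064985] [0.13536963 0.98414717 0.11458365] elev 6.579611194008934 yaw 82.16810111520824 [ 0.53687293 -0.04160165  0.25297925]
z range 0.23275599431478627 0.27462673500206974
```

View pics/w5.png

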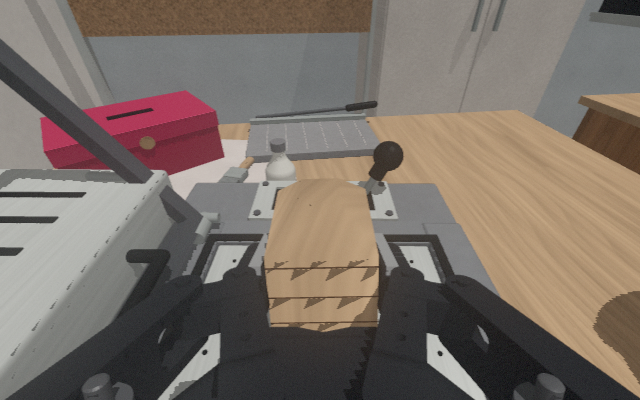

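```bash
python3 - <<'E'
from blk import *
d=load('wrist');C=cloud(d)
y=np.array([.1374,.9905]) 
for v in range(180,328,6):
    P=C[v:v+6,300:345].reshape(-1,3);print(v,'z %.4f out %.4f'%(P[:,2].mean(),((P[:,:2]-[.534,-.064])@y).mean()),P.std(0).round(4))
E
```

```text
180 z 0.2830 out -0.0047 [0.0055 0.0017 0.0006]
186 z 0.2836 out 0.0005 [0.0054 0.0084 0.0059]
192 z 0.2833 out 0.0042 [0.0052 0.0058 0.0042]
198 z 0.2832 out 0.0080 [0.0051 0.0055 0.0042]
204 z 0.2817 out 0.0100 [0.005  0.0053 0.0043]
210 z 0.2805 out 0.0122 [0.0051 0.0089 0.0075]
216 z 0.2783 out 0.0130 [0.005  0.0052 0.0045]
222 z 0.2762 out 0.0142 [0.005  0.001  0.0007]
228 z 0.2748 out 0.0160 [0.005  0.005  0.0047]
234 z 0.2728 out 0.0172 [0.0049 0.001  0.0007]
240 z 0.2713 out 0.0190 [0.005  0.0048 0.0049]
246 z 0.2692 out 0.0202 [0.0049 0.0009 0.0007]
252 z 0.2678 out 0.0219 [0.005  0.0046 0.0051]
258 z 0.2648 out 0.0223 [0.005  0.0008 0.001 ]
264 z 0.2615 out 0.0225 [0.0051 0.0008 0.0011]
270 z 0.2587 out 0.0232 [0.0052 0.0063 0.0081]
276 z 0.2546 out 0.0229 [0.0052 0.0008 0.0012]
282 z 0.2509 out 0.0231 [0.0053 0.0008 0.0012]
288 z 0.2479 out 0.0239 [0.0055 0.0063 0.009 ]
294 z 0.2432 out 0.0236 [0.0055 0.0008 0.0012]
300 z 0.2400 out 0.0244 [0.0056 0.0062 0.0097]
306 z 0.2358 out 0.0246 [0.0058 0.0062 0.0101]
312 z 0.2306 out 0.0243 [0.0058 0.0009 0.0014]
318 z 0.2266 out 0.0249 [0.006  0.0044 0.0077]
324 z 0.2275 out 0.0282 [0.0058 0.0096 0.0172]
```

The block is vertical: the side face slopes 3.9° against an expected 3.8°, it is centred within 1 mm, and the foot is about 57 mm above the platen. Next I lower it.

```bash
python3 -m pendant '0 0 -10 0 0 0;0 0 -20 0 0 0;0 0 -30 0 0 0;0 0 -40 0 0 0;0 0 -46 0 0 0;0 0 -50 0 0 0;0 0 -52 0 0 0;0 0 -53 0 0 0;0 0 -54 0 0 0;0 0 -54 0 0 0' && python3 -m pendant '0 0 -0.5 0 0 0;0 0 -0.5 0 0 0;0 0 -1 0 0 0;0 0 -1 0 0 0;0 0 -1.5 0 0 0;0 0 -1.5 0 0 0;0 0 -2 0 0 0;0 0 -2 0 0 0;0 0 -2 0 0 0;0 0 -2 0 0 0'; python3 -c "
from h import *
s=sensors.get_state();print(s['ft_force'],s['torque'],s['eef_pos'])"
```

```text
t: 11.75
eef_pos: [0.5343, -0.0633, 0.1884]
ee_rot: [-20.8, -0.1, 172.4]
ft_force: [-0.4, 0.0, -1.2]
gripper_width: 0.546
t: 13.0
eef_pos: [0.5343, -0.0633, 0.1863]
ee_rot: [-20.8, -0.1, 172.4]
ft_force: [-1.0, -0.8, -2.1]
gripper_width: 0.55
[-0.96804786 -0.82802631 -2.13136938] [ 0.62598936 -0.09209697 -0.02845257] [ 0.53430289 -0.06326036  0.18628009]
```

```bash
python3 -m pendant '0 0 -0.5 0 0 0;0 0 -0.5 0 0 0;0 0 -1 0 0 0;0 0 -1 0 0 0;0 0 -1 0 0 0;0 0 -1.5 0 0 0;0 0 -1.5 0 0 0;0 0 -1.5 0 0 0;0 0 -1.5 0 0 0;0 0 -1.5 0 0 0';  python3 - <<'E'
from blk import *
d=snap('wrist','w6.png');C=cloud(d);s=d['s'];print(s['ft_force'],s['eef_pos'])
y=np.array([.1374,.9905]) 
for v in list(range(180,210,6))+list(range(252,324,12)):
    P=C[v:v+6,300:345].reshape(-1,3);print(v,'z %.4f out %.4f'%(np.median(P[:,2]),np.median((P[:,:2]-[.534,-.064])@y)))
E
```

```text
t: 14.25
eef_pos: [0.5343, -0.0633, 0.1848]
ee_rot: [-20.8, -0.1, 172.4]
ft_force: [-0.6, 0.5, -0.2]
gripper_width: 0.55
[-0.56232331  0.48266739 -0.21598321] [ 0.53431408 -0.06325525  0.1847745 ]
180 z 0.2258 out -0.0043
186 z 0.2258 out 0.0002
192 z 0.2259 out 0.0044
198 z 0.2257 out 0.0082
204 z 0.2242 out 0.0100
252 z 0.2103 out 0.0222
264 z 0.2043 out 0.0229
276 z 0.1972 out 0.0233
288 z 0.1899 out 0.0238
300 z 0.1820 out 0.0243
312 z 0.1734 out 0.0248
```

View pics/w6.png

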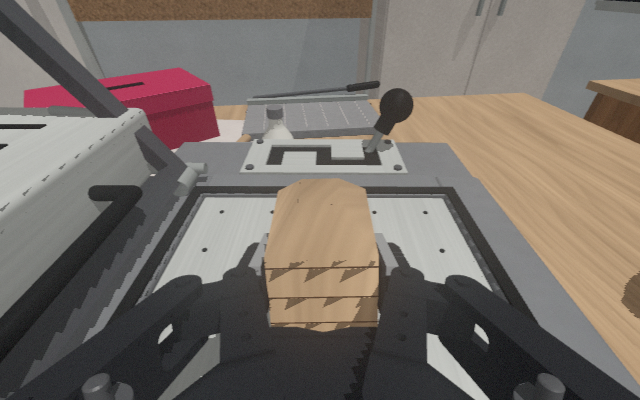

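```bash
python3 -m pendant '0 0 -0.3 0 0 0;0 0 -0.5 0 0 0;0 0 -0.5 0 0 0;0 0 -0.5 0 0 0;0 0 -0.5 0 0 0;0 0 -0.5 0 0 0;0 0 -0.5 0 0 0;0 0 -0.5 0 0 0;0 0 -0.5 0 0 0;0 0 -0.5 0 0 0' && python3 -m pendant '0 0 0 0 0 0;0 0 0 0 0 0;0 0 0 0 0 0;0 0 0 0 0 0;0 0 0 0 0 0;0 0 0 0 0 0;0 0 0 0 0 0;0 0 0 0 0 0;0 0 0 0 0 0;0 0 0 0 0 0' 1; python3 -c "
from h import *
d=snap('wrist','w7.png');snap('top','top7.png')"
```

```text
t: 15.55
eef_pos: [0.5343, -0.0633, 0.1845]
ee_rot: [-20.8, -0.1, 172.3]
ft_force: [-0.4, 0.6, 5.0]
gripper_width: 0.549
t: 16.8
eef_pos: [0.5343, -0.0633, 0.1843]
ee_rot: [-20.8, -0.1, 172.4]
ft_force: [0.2, -0.1, -0.5]
gripper_width: 1.002
```

View pics/w7.png

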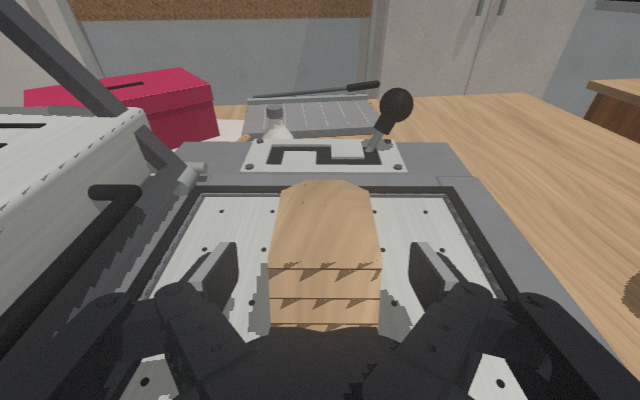

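```bash
python3 -m pendant '2 14 5 0 0 0;4 28 11 0 0 0;7 46 18 0 0 0;9 65 25 0 0 0;12 84 32 0 0 0;14 102 40 0 0 0;16 118 60 0 0 0;16 118 110 0 0 0;16 118 160 0 0 0;16 118 200 0 0 0'; cat > path2.py <<'E'
from kin import *
from plant import sensors
s=sensors.get_state();q0=s['q'];p0=s['eef_pos'];R0=R.from_euler('xyz',s['ee_rot'],degrees=True).as_matrix()
Rd=R.from_euler('xyz',[-90,0,82.1],degrees=True).as_matrix()
pk=np.array([.4345,-.2486,.194+.15])
q1,e=IK(pk,Rd,[-35,30,80,0,75,-117]);print(q0.round(1),q1.round(1),e)
N=20
p,Rm=p0,R0;ang=0
for c in range(2):
    out=[];pp=Rm
    for k in range(1,11):
        q=q0+(q1-q0)*(c*10+k)/N;P,E=FK(q)
        if abs(k-5)<.5 or k==10: print(P.round(3),E[:,1].round(2))
        ang=max(ang,np.linalg.norm(R.from_matrix(E@pp.T).as_rotvec()));pp=E
        v=np.r_[(P-p)*1000,R.from_matrix(E@Rm.T).as_rotvec()]
        out.append(' '.join(['%d'%round(t) for t in v[:3]]+['%.2f'%t for t in v[3:]]))
    print(';'.join(out))
    v=np.array(out[-1].split(),float); p=p+v[:3]/1000;Rm=R.from_rotvec(v[3:]).as_matrix()@Rm
print(np.degrees(ang))
E
python3 path2.py; python3 - <<'E'
from h import *
d=snap('scene','s8.png');C=cloud(d)
m=(abs(C[...,0]-.534)<.05)&(abs(C[...,1]+.064)<.05)&(C[...,2]>.16)&(C[...,2]<.3)
print(m.sum(),C[m].max(0) if m.sum() else '')
d=snap('top','t8.png')
a=cv2.imread('pics/s8.png')[100:280,220:420];b=cv2.imread('pics/t8.png')[100:260,260:440]
cv2.imwrite('pics/c8.png',np.hstack([cv2.resize(a,(400,360)),cv2.resize(b,(400,360))]))
E
```

```text
t: 18.15
eef_pos: [0.5501, 0.0554, 0.3866]
ee_rot: [-20.8, -0.0, 172.4]
ft_force: [-0.5, -0.5, 0.2]
gripper_width: 1.0
[  25.9   36.8   71.6  -57.3  112.2 -148.6] [ -36.6   13.    85.4   -0.    81.6 -118.7] 2.4877696978872813e-10
[ 0.522 -0.06   0.353] [-0.31 -0.73 -0.61]
[ 0.484 -0.139  0.331] [-0.36 -0.44 -0.82]
-3 -26 -7 0.06 -0.02 -0.06;-8 -51 -14 0.11 -0.05 -0.12;-14 -74 -21 0.16 -0.08 -0.18;-21 -95 -27 0.22 -0.11 -0.25;-28 -115 -33 0.27 -0.15 -0.31;-35 -134 -39 0.32 -0.19 -0.38;-43 -151 -44 0.36 -0.23 -0.44;-51 -167 -49 0.41 -0.28 -0.51;-58 -181 -53 0.45 -0.33 -0.58;-66 -194 -56 0.50 -0.38 -0.65
[ 0.454 -0.195  0.326] [-0.25 -0.17 -0.95]
[ 0.434 -0.249  0.344] [-0.  0. -1.]
-7 -13 -3 0.03 -0.05 -0.08;-13 -25 -4 0.07 -0.10 -0.16;-19 -36 -5 0.10 -0.15 -0.23;-25 -46 -5 0.13 -0.21 -0.31;-30 -57 -5 0.16 -0.26 -0.40;-35 -67 -3 0.19 -0.32 -0.48;-39 -77 0 0.22 -0.38 -0.56;-43 -88 3 0.24 -0.44 -0.64;-46 -99 8 0.26 -0.50 -0.73;-50 -110 13 0.28 -0.56 -0.81
6.109405855125716
123 [ 0.53007709 -0.0316531   0.22113413]
```

View pics/c8.png

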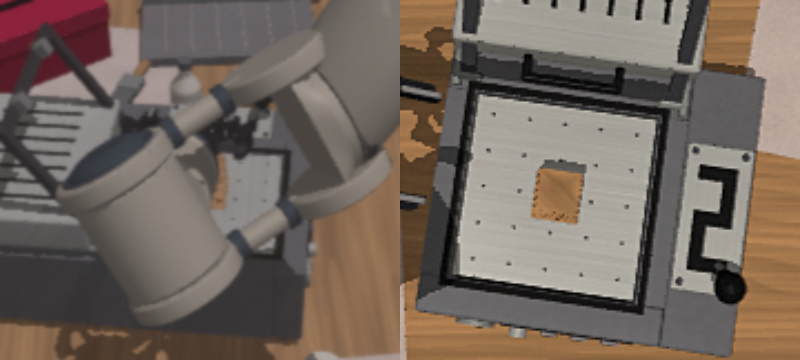

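The block is standing in the middle of the platen. Next I go to the lever.

```bash
python3 -m pendant '-3 -26 0 0.06 -0.02 -0.06;-8 -51 0 0.11 -0.05 -0.12;-14 -74 -5 0.16 -0.08 -0.18;-21 -95 -10 0.22 -0.11 -0.25;-28 -115 -20 0.27 -0.15 -0.31;-35 -134 -30 0.32 -0.19 -0.38;-43 -151 -40 0.36 -0.23 -0.44;-51 -167 -49 0.41 -0.28 -0.51;-58 -181 -53 0.45 -0.33 -0.58;-66 -194 -56 0.50 -0.38 -0.65' && python3 -m pendant '-7 -13 -3 0.03 -0.05 -0.08;-13 -25 -4 0.07 -0.10 -0.16;-19 -36 -5 0.10 -0.15 -0.23;-25 -46 -5 0.13 -0.21 -0.31;-30 -57 -5 0.16 -0.26 -0.40;-35 -67 -3 0.19 -0.32 -0.48;-39 -77 0 0.22 -0.38 -0.56;-43 -88 3 0.24 -0.44 -0.64;-46 -99 8 0.26 -0.50 -0.73;-50 -110 13 0.28 -0.56 -0.81'; python3 - <<'E'
from h import *
d=snap('wrist','w9.png');s=d['s'];print(s['q'],s['eef_pos'],s['ee_rot']);C=cloud(d)
snap('top','t9.png');snap('scene','s9.png')
m=(abs(C[...,0]-.4345)<.05)&(abs(C[...,1]+.2486)<.05)&(C[...,2]>.185)&(C[...,2]<.24)&(d['z_map']>0)
P=C[m];print(len(P))
from scipy.optimize import least_squares
f=lambda x:np.linalg.norm(P-x,axis=1)-.017
r=least_squares(f,[.4345,-.2486,.194],loss='soft_l1',f_scale=.001);print(r.x,np.median(abs(f(r.x))))
E
```

```text
t: 19.5
eef_pos: [0.4841, -0.1391, 0.3277]
ee_rot: [-55.7, 5.8, 131.9]
ft_force: [0.5, -0.4, 0.6]
gripper_width: 1.0
t: 20.75
eef_pos: [0.4344, -0.2492, 0.3412]
ee_rot: [-90.1, -0.1, 82.1]
ft_force: [-0.4, 0.8, 0.3]
gripper_width: 1.002
[ -36.7708778    13.06910085   85.75022333    0.14509344   81.10244818
 -118.92759166] [ 0.43440941 -0.24922832  0.34120112] [-9.01377954e+01 -8.76634135e-02  8.21344758e+01]
920
[ 0.43513572 -0.24421682  0.19306142] 0.0002740958508060491
```

View pics/w9.png

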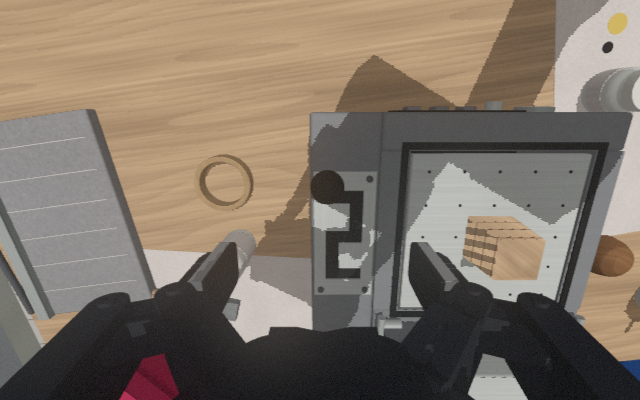

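```bash
python3 -m pendant '0 1 -20 0 0 0;0 2 -45 0 0 0;1 3 -70 0 0 0;1 4 -95 0 0 0;1 5 -115 0 0 0;1 5 -130 0 0 0;1 5 -142 0 0 0;1 5 -150 0 0 0;1 5 -153 0 0 0;1 5 -153 0 0 0'; python3 - <<'E'
from h import *
d=snap('wrist','w10.png');s=d['s'];C=cloud(d);print(s['eef_pos'])
m=(abs(C[...,0]-.4345)<.04)&(abs(C[...,1]+.2442)<.022)&(C[...,2]>.185)&(C[...,2]<.215)&(d['z_map']>0)
P=C[m];print(len(P))
from scipy.optimize import least_squares
f=lambda x:np.linalg.norm(P-x,axis=1)-.017
r=least_squares(f,[.4345,-.244,.194],loss='soft_l1',f_scale=.001);print(r.x,np.median(abs(f(r.x))))
d=load('top');print(plane(d,463,178,.12))
E
```

```text
t: 22.15
eef_pos: [0.4354, -0.2443, 0.1884]
ee_rot: [-90.1, 0.0, 82.3]
ft_force: [0.5, -0.4, 0.6]
gripper_width: 1.001
[ 0.43539644 -0.24428991  0.1883917 ]
4128
[ 0.43513137 -0.24442483  0.19311419] 0.0002742109618677508
[ 0.56213508 -0.39904822  0.12      ]
```

View pics/w10.png

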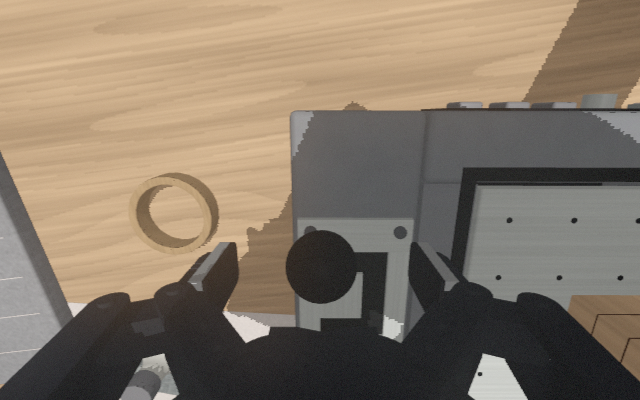

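```bash
python3 -m pendant '0 0 0 0 0 0;0 0 0 0 0 0;0 0 0 0 0 0;0 0 0 0 0 0;0 0 0 0 0 0;0 0 0 0 0 0;0 0 0 0 0 0;0 0 0 0 0 0;0 0 0 0 0 0;0 0 0 0 0 0' -1; python3 -c "
from h import *
d=snap('wrist','w11.png');print(d['s']['ft_force'],d['s']['eef_pos'])
import numpy as np
c=np.radians(-7.9);Rz=np.array([[np.cos(c),-np.sin(c)],[np.sin(c),np.cos(c)]])
F=np.array([.534,-.064])
k=np.array([.4353,-.2443]);print('knob in former',Rz.T@(k-F))
def kn(s,b): return 165*np.array([np.cos(b)*np.sin(s),np.sin(b),np.cos(b)*np.cos(s)])
k0=kn(-.464,-.13)
for s,b in [(-.464,-.13),(-.464,0),(-.464,.13),(-.31,.13),(-.155,.13),(0,.13),(0,0),(0,-.13),(.155,-.13),(.31,-.13),(.464,-.13),(.464,0),(.464,.13)]:
    v=kn(s,b)-k0;print(s,b,np.r_[Rz@v[:2],v[2]].round(1),'former',v.round(1))
"
```

```text
t: 23.45
eef_pos: [0.4353, -0.2444, 0.1886]
ee_rot: [-90.1, 0.0, 82.3]
ft_force: [-3.0, -0.9, 6.1]
gripper_width: 0.369
[-3.0314396  -0.85800206  6.1341791 ] [ 0.43530047 -0.24444673  0.18863271]
knob in former [-0.07298203 -0.19215463]
-0.464 -0.13 [0. 0. 0.] former [0. 0. 0.]
-0.464 0 [ 2.3 21.3  1.2] former [-0.6 21.4  1.2]
-0.464 0.13 [ 5.9 42.4  0. ] former [ 0.  42.8  0. ]
-0.31 0.13 [29.  39.2  9.5] former [23.3 42.8  9.5]
-0.155 0.13 [53.4 35.8 15.3] former [48.  42.8 15.3]
0 0.13 [78.4 32.3 17.3] former [73.2 42.8 17.3]
0 0 [75.5 11.1 18.7] former [73.2 21.4 18.7]
0 -0.13 [ 72.5 -10.1  17.3] former [73.2  0.  17.3]
0.155 -0.13 [ 97.5 -13.5  15.3] former [98.5  0.  15.3]
0.31 -0.13 [122.  -16.9   9.5] former [123.1   0.    9.5]
0.464 -0.13 [145.  -20.1   0. ] former [146.4   0.    0. ]
0.464 0 [148.6   1.    1.2] former [147.1  21.4   1.2]
0.464 0.13 [150.9  22.2   0. ] former [146.4  42.8   0. ]
```

View pics/w11.png

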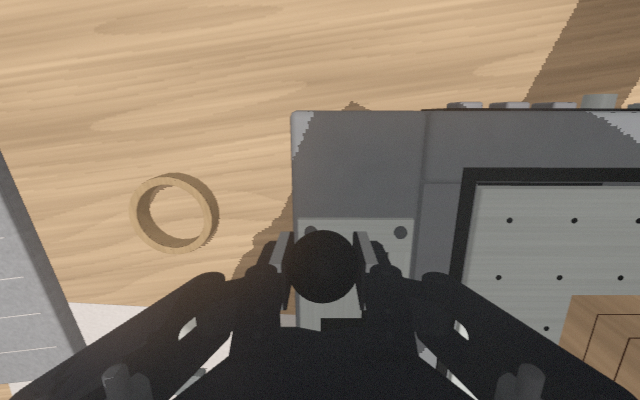

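```bash
python3 - <<'E'
from h import *
c=np.radians(-7.9);Rz=np.array([[np.cos(c),-np.sin(c)],[np.sin(c),np.cos(c)]]);F=np.array([.534,-.064])
im=cv2.imread('pics/w9.png')
cv2.imwrite('pics/z9.png',cv2.resize(im[160:310,300:390],None,fx=4,fy=4,interpolation=cv2.INTER_CUBIC))
im=cv2.imread('pics/w8.png') if 0 else None
d=load('top')
b=cv2.imread('pics/t8.png')[150:250,345:430];cv2.imwrite('pics/z8.png',cv2.resize(b,None,fx=6,fy=6,interpolation=cv2.INTER_CUBIC))
E
python3 -c "
import cv2,numpy as np
a=cv2.imread('pics/z9.png');b=cv2.imread('pics/z8.png');print(a.shape,b.shape)
c=np.zeros((600,360+430,3),np.uint8);c[:,:360]=a;c[:,360:]=b[:600,:430];cv2.imwrite('pics/z89.png',c)"
```

```text
(600, 360, 3) (600, 510, 3)
```

View pics/z89.png

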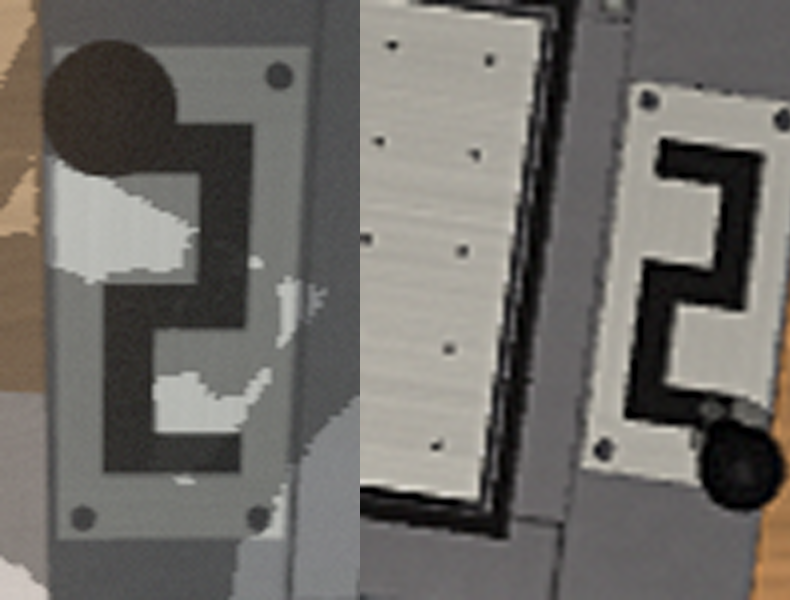

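```bash
python3 - <<'E'
from h import *
# wrist pose at w9
T=np.eye(4);T[:3,:3]=R.from_euler('xyz',[-90.1378,-.0877,82.1345],degrees=True).as_matrix();T[:3,3]=[.43440941,-.24922832,.34120112]
d=load('wrist');s=sensors.get_state()
T1=np.eye(4);T1[:3,:3]=R.from_euler('xyz',s['ee_rot'],degrees=True).as_matrix();T1[:3,3]=s['eef_pos']
d['cw']=T@np.linalg.inv(T1)@d['cw']
c=np.radians(-7.9);Rz=np.array([[np.cos(c),-np.sin(c)],[np.sin(c),np.cos(c)]]);F=np.array([.534,-.064])
def tf(p): return (Rz.T@(p[:2]-F)*1000).round(1)
for n,(x,y) in dict(scrFL=(279,75),scrRR=(83,517),scrRL=(258,518),slotFL=(253,125),slotRR=(104,471),notchRL=(241,471),notchRL2=(240,434),midL=(244,327),midR=(105,283)).items():
    print(n,tf(plane(d,300+x/4,160+y/4,.15)))
t=load('top')
for n,(x,y) in dict(RL=(650,101),RR=(784,120),FL=(604,450),slotRL=(658,140),slotRR=(763,152),slotFL=(626,415),midR=(744,309),midL=(645,260)).items():
    print('top',n,tf(plane(t,345+(x-360)/6,150+y/6,.15)))
E
```

```text
scrFL [ -71.6 -143.3]
scrRR [  72.3 -199.1]
scrRL [  72.7 -143.4]
slotFL [ -56.9 -150.1]
slotRR [  55.7 -192.5]
notchRL [  55.7 -149.4]
notchRL2 [  42.7 -150.2]
midL [   6.4 -150.3]
midR [  -8.  -192.4]
top RL [  72.1 -147.6]
top RR [  72.2 -202.9]
top FL [ -72.1 -147.4]
top slotRL [  56.6 -152.9]
top slotRR [  57.8 -196. ]
top slotFL [ -56.8 -154.4]
top midR [  -7.2 -196.3]
top midL [   6.9 -154. ]
```

Seen by the wrist camera, the knob sits at -21 mm from the gate's centre, so side is about -0.13 as specified. I'll use relative moves: first across, out of the front notch.

```bash
python3 -m pendant '0.5 5 0.5 0 0 0;1 10 1 0 0 0;1.6 15 1 0 0 0;2.2 20 1.2 0 0 0;2.8 25 1.2 0 0 0;3.6 30 1 0 0 0;4.4 35 0.6 0 0 0;5.2 39 0.2 0 0 0;5.9 42.4 0 0 0 0;5.9 42.4 0 0 0 0'; python3 - <<'E'
from h import *
d=snap('wrist','w12.png');print(d['s']['ft_force'],d['s']['torque'],d['s']['eef_pos'])
E
```

```text
t: 24.75
eef_pos: [0.4418, -0.2018, 0.188]
ee_rot: [-90.1, 0.0, 82.3]
ft_force: [5.2, -3.3, -6.9]
gripper_width: 0.37
[ 5.18577019 -3.31603762 -6.94931761] [-0.88190389 -0.72266589  0.2870948 ] [ 0.44184429 -0.20183409  0.18804507]
```

View pics/w12.png

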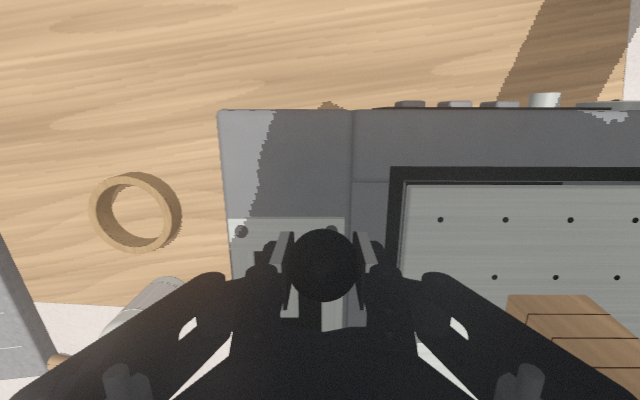

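```bash
python3 -m pendant '3.5 -0.5 1.7 0 0 0;9.4 -1.3 4.4 0 0 0;16.9 -2.3 7.4 0 0 0;24.7 -3.4 10 0 0 0;32.4 -4.5 12.2 0 0 0;40.3 -5.6 14 0 0 0;48.3 -6.7 15.5 0 0 0;57.9 -8 16.6 0 0 0;66 -9.2 17.2 0 0 0;72.5 -10.1 17.3 0 0 0' && python3 - <<'E'
from h import *
d=snap('wrist','w13.png');print(d['s']['ft_force'],d['s']['torque'],d['s']['eef_pos'])
t=snap('top','t13.png');C=cloud(t)
for p in [(300,160),(350,230),(330,187),(300,215)]:print(p,C[p[1],p[0]].round(3))
cv2.imwrite('pics/z13.png',np.hstack([cv2.resize(cv2.imread('pics/w13.png'),(480,300)),cv2.resize(cv2.imread('pics/t13.png')[100:260,260:440],(320,300))]))
E
```

```text
t: 26.05
eef_pos: [0.5142, -0.212, 0.2056]
ee_rot: [-90.1, 0.0, 82.3]
ft_force: [-5.8, -0.5, -3.1]
gripper_width: 0.367
[-5.84259807 -0.54959663 -3.14331772] [-0.09071032  1.17408967 -0.29095169] [ 0.51416013 -0.21197447  0.20564936]
(300, 160) [0.606 0.011 0.115]
(350, 230) [ 0.42  -0.081  0.645]
(330, 187) [ 0.53  -0.064  0.189]
(300, 215) [0.467 0.009 0.116]
```

View pics/z13.png

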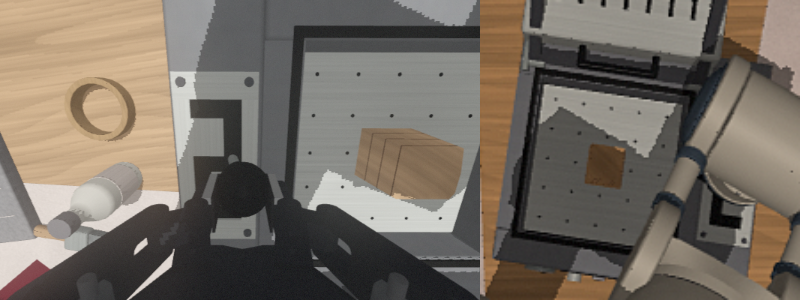

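```bash
python3 -m pendant '1 0 0 0 0 0;2 -0.3 0 0 0 0;2 -0.3 0 0 0 0;1.7 -2 0 0 0 0;1.4 -5 0.3 0 0 0;0.9 -8 0.6 0 0 0;0.5 -11 0.9 0 0 0;0.1 -14 1.1 0 0 0;-0.3 -17 1.2 0 0 0;-0.9 -21 1.4 0 0 0' && python3 - <<'E'
from h import *
d=snap('wrist','w14.png');print(d['s']['ft_force'],d['s']['torque'],d['s']['eef_pos'])
C=cloud(d);m=(abs(C[...,0]-.515)<.04)&(abs(C[...,1]+.232)<.03)&(C[...,2]>.205)&(C[...,2]<.235)
from scipy.optimize import least_squares
P=C[m];P=P[P[:,2]>.21];f=lambda x:np.linalg.norm(P-x,axis=1)-.017
r=least_squares(f,[.515,-.232,.211],loss='soft_l1',f_scale=.001);print('knob',r.x,len(P),np.median(abs(f(r.x))))
E
```

```text
t: 27.4
eef_pos: [0.5137, -0.2332, 0.2087]
ee_rot: [-90.3, 0.0, 82.3]
ft_force: [-4.3, 6.5, 14.7]
gripper_width: 0.368
[-4.26328361  6.49923891 14.74361463] [1.86547562 0.91087265 0.04563749] [ 0.51372679 -0.23317107  0.2087016 ]
knob [ 0.50669106 -0.23094121  0.21254641] 6143 0.0008547146111548831
```

View pics/w14.png

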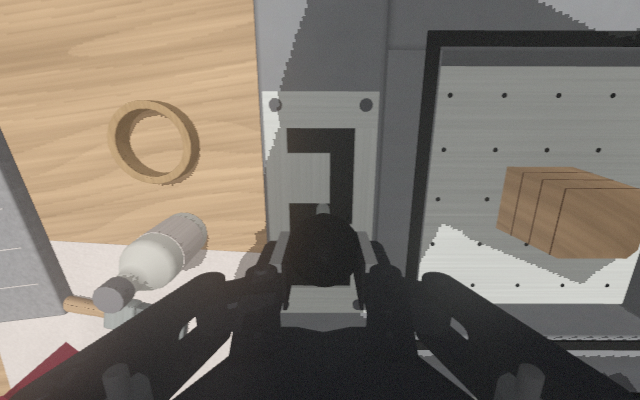

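The rod is in the middle step at pixel (322,210), but the knob has slipped about 7 mm in the pads. I'll re-centre the grip before going on.

```bash
python3 -m pendant '0 0 0 0 0 0;0 0 0 0 0 0;0 0 0 0 0 0;0 0 0 0 0 0;0 0 0 0 0 0;0 0 0 0 0 0;-3 1 0 0 0 0;-6.6 2 0.5 0 0 0;-6.6 2 0.5 0 0 0;-6.6 2 0.5 0 0 0' 0.2 && python3 - <<'E'
from h import *
d=snap('wrist','w15.png');print(d['s']['ft_force'],d['s']['eef_pos'])
C=cloud(d);m=(abs(C[...,0]-.51)<.03)&(abs(C[...,1]+.232)<.016)&(C[...,2]>.21)&(C[...,2]<.235)
from scipy.optimize import least_squares
P=C[m];f=lambda x:np.linalg.norm(P-x,axis=1)-.017
r=least_squares(f,[.51,-.232,.211],loss='soft_l1',f_scale=.0005);print('knob',r.x,len(P),np.median(abs(f(r.x))))
c=np.radians(-7.9);Rz=np.array([[np.cos(c),-np.sin(c)],[np.sin(c),np.cos(c)]]);F=np.array([.534,-.064])
print('rel gate',Rz.T@(r.x[:2]-F)*1000+[0,171.2])
E
```

```text
t: 28.7
eef_pos: [0.5062, -0.231, 0.2076]
ee_rot: [-90.1, 0.0, 82.3]
ft_force: [-0.4, -0.2, -0.1]
gripper_width: 0.601
[-0.40751531 -0.15085101 -0.07089097] [ 0.50623545 -0.23098612  0.20755185]
knob [ 0.50600239 -0.23122395  0.21170711] 3950 0.00026896750331765855
rel gate [-4.7478773   1.71497391]
```

View pics/w15.png

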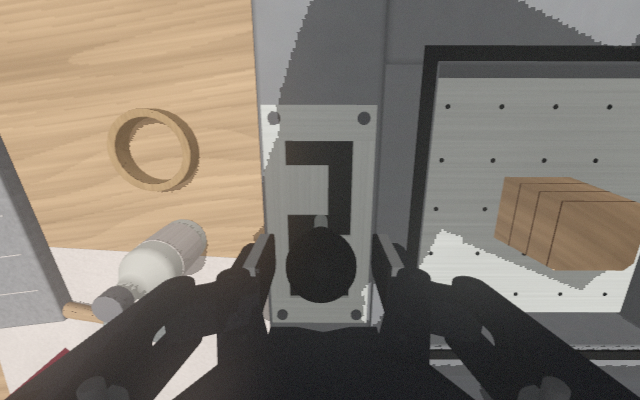

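```bash
python3 -m pendant '0 0 0 0 0 0;0 0 0 0 0 0;0 0 0 0 0 0;0 0 0 0 0 0;0 0 0 0 0 0;1.5 -1 0 0 0 0;1.5 -6 0 0 0 0;1.0 -12 -0.3 0 0 0;0.4 -18 -0.8 0 0 0;-0.2 -23 -1.3 0 0 0' -1 && python3 - <<'E'
from h import *
d=snap('wrist','w16.png');print(d['s']['ft_force'],d['s']['eef_pos'])
C=cloud(d);p=d['s']['eef_pos'];m=(abs(C[...,0]-p[0])<.03)&(abs(C[...,1]-p[1])<.013)&(C[...,2]>.21)&(C[...,2]<.235)
from scipy.optimize import least_squares
P=C[m];f=lambda x:np.linalg.norm(P-x,axis=1)-.017
r=least_squares(f,p+[0,0,.005],loss='soft_l1',f_scale=.0005);print('knob',r.x,len(P),np.median(abs(f(r.x))))
c=np.radians(-7.9);Rz=np.array([[np.cos(c),-np.sin(c)],[np.sin(c),np.cos(c)]]);F=np.array([.534,-.064])
print('rel gate',Rz.T@(r.x[:2]-F)*1000+[0,171.2])
E
```

```text
t: 30.0
eef_pos: [0.5059, -0.2539, 0.2064]
ee_rot: [-90.1, -0.0, 82.3]
ft_force: [-2.3, 6.4, 8.7]
gripper_width: 0.366
[-2.32429132  6.38111388  8.7142294 ] [ 0.50592679 -0.2539309   0.20644179]
knob [ 0.50552133 -0.25252076  0.21063231] 3547 0.00028584540061878105
rel gate [ -2.29723712 -19.44583417]
```

View pics/w16.png

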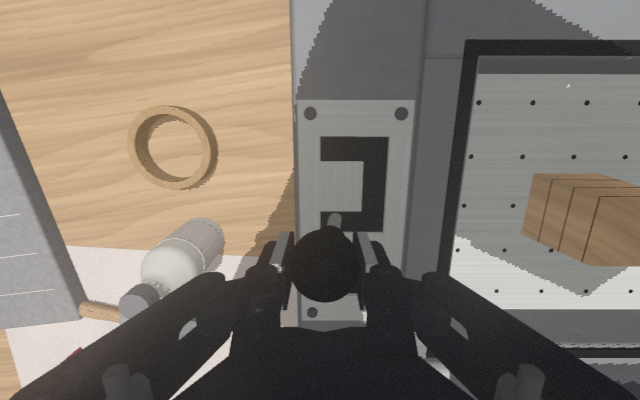

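```bash
python3 -m pendant '0.2 -1 0 0 0 0;0.3 -2 0 0 0 0;0.3 -2 0 0 0 0;5.3 -2.6 0 0 0 0;9.3 -3.1 -0.2 0 0 0;13.4 -3.6 -0.4 0 0 0;17.4 -4.2 -0.8 0 0 0;21.5 -4.8 -1.2 0 0 0;25.5 -5.3 -1.8 0 0 0;29.5 -5.8 -2.4 0 0 0' && cat > kf.py <<'E'
from h import *
from scipy.optimize import least_squares
import sys
d=snap('wrist',sys.argv[1]);s=d['s'];print(s['ft_force'].round(1),s['eef_pos'].round(4))
C=cloud(d);p=s['eef_pos'];m=(abs(C[...,0]-p[0])<.03)&(abs(C[...,1]-p[1])<.013)&(C[...,2]>p[2]+.003)&(C[...,2]<p[2]+.03)
P=C[m];f=lambda x:np.linalg.norm(P-x,axis=1)-.017
r=least_squares(f,p+[0,0,.005],loss='soft_l1',f_scale=.0005);print('knob-tcp',((r.x-p)*1000).round(1),len(P),np.median(abs(f(r.x))).round(5))
c=np.radians(-7.9);Rz=np.array([[np.cos(c),-np.sin(c)],[np.sin(c),np.cos(c)]]);F=np.array([.534,-.064])
k=Rz.T@(r.x[:2]-F)*1000+[0,171.2];b=np.arcsin(k[1]/165);print('rel gate',k.round(1),'z',r.x[2].round(4),'b %.3f s %.3f'%(b,np.arcsin(k[0]/165/np.cos(b))))
E
python3 kf.py w17.png
```

```text
t: 31.3
eef_pos: [0.5348, -0.2599, 0.2034]
ee_rot: [-90.0, 0.0, 82.3]
ft_force: [-5.6, 0.6, 0.5]
gripper_width: 0.365
[-5.6  0.6  0.5] [ 0.5348 -0.2599  0.2034]
knob-tcp [-2.2  1.5  5. ] 3653 0.00028
rel gate [ 25.4 -21.5] z 0.2084 b -0.131 s 0.156
```

View pics/w17.png

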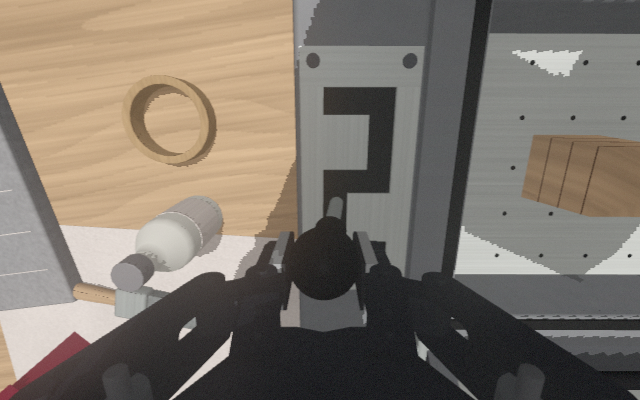

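```bash
python3 -m pendant '5 -0.7 -0.8 0 0 0;10.9 -1.5 -2 0 0 0;16.8 -2.3 -3.4 0 0 0;22.8 -3.2 -5.1 0 0 0;28.7 -4 -6.9 0 0 0;34.7 -4.8 -9 0 0 0;39.6 -5.5 -11 0 0 0;44.6 -6.2 -13 0 0 0;47.5 -6.6 -14.4 0 0 0;49.5 -6.8 -15.2 0 0 0' ;python3 kf.py w18.png
```

```text
t: 32.6
eef_pos: [0.5845, -0.2666, 0.1882]
ee_rot: [-90.0, 0.0, 82.3]
ft_force: [-6.1, 0.7, -0.2]
gripper_width: 0.362
[-6.1  0.7 -0.2] [ 0.5845 -0.2666  0.1882]
knob-tcp [-8.5  2.2  7. ] 3824 0.00028
rel gate [ 69.1 -21.5] z 0.1952 b -0.131 s 0.436
```

View pics/w18.png

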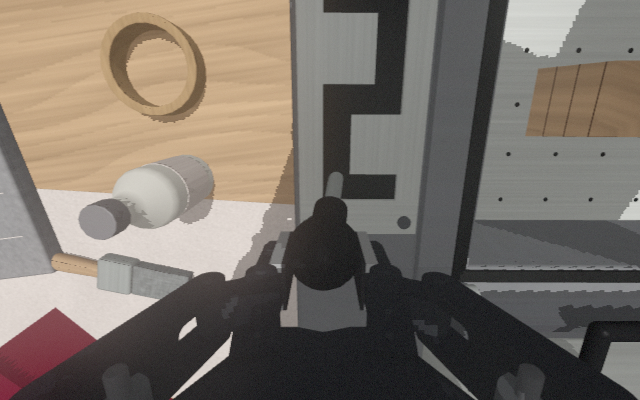

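```bash
python3 -m pendant '0 0 0 0 0 0;0 0 0 0 0 0;0 0 0 0 0 0;0 0 0 0 0 0;0 0 0 0 0 0;0 0 0 0 0 0;-4 1 1 0 0 0;-8.5 2.2 2 0 0 0;-8.5 2.2 2 0 0 0;-8.5 2.2 2 0 0 0' 0.2 ;python3 kf.py w19.png; python3 -m pendant '0 0 0 0 0 0;0 0 0 0 0 0;0 0 0 0 0 0;0 0 0 0 0 0;0 0 0 0 0 0;1 0 -0.3 0 0 0;2 -0.3 -0.8 0 0 0;3.5 -0.5 -1.4 0 0 0;5 -0.7 -2 0 0 0;6 -0.8 -2.5 0 0 0' -1;python3 kf.py w20.png
```

```text
t: 33.9
eef_pos: [0.5765, -0.2644, 0.1907]
ee_rot: [-90.1, 0.0, 82.3]
ft_force: [0.5, 0.3, -0.4]
gripper_width: 0.6
[ 0.5  0.3 -0.4] [ 0.5765 -0.2644  0.1907]
knob-tcp [-0.6 -0.   4.5] 3649 0.0003
rel gate [ 69.1 -21.5] z 0.1952 b -0.131 s 0.436
t: 35.2
eef_pos: [0.5823, -0.2652, 0.188]
ee_rot: [-90.1, 0.0, 82.3]
ft_force: [-2.0, -1.3, 4.3]
gripper_width: 0.368
[-2.  -1.3  4.3] [ 0.5823 -0.2652  0.188 ]
knob-tcp [-0.7  0.5  4.5] 3635 0.00028
rel gate [ 74.8 -21. ] z 0.1925 b -0.128 s 0.475
```

View pics/w20.png

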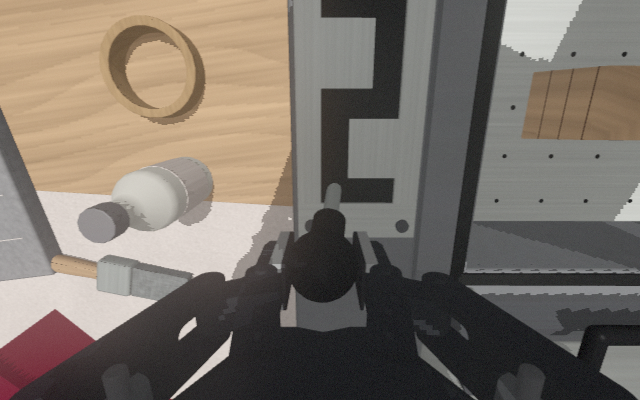

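```bash
python3 -m pendant '0.2 5 0.5 0 0 0;0.8 10 0.9 0 0 0;1.4 15 1.1 0 0 0;2 20 1.2 0 0 0;2.6 25 1.2 0 0 0;3.3 30 1 0 0 0;4 35 0.6 0 0 0;4.6 39 0.3 0 0 0;5.1 43 0 0 0 0;5.2 44 0 0 0 0';python3 kf.py w21.png
```

```text
t: 36.5
eef_pos: [0.5886, -0.2222, 0.1891]
ee_rot: [-90.2, 0.2, 82.3]
ft_force: [0.8, -8.7, 9.6]
gripper_width: 0.365
[ 0.8 -8.7  9.6] [ 0.5886 -0.2222  0.1891]
knob-tcp [-1.1  0.6  3.2] 3540 0.0003
rel gate [74.6 22.4] z 0.1923 b 0.136 s 0.474
```

View pics/w21.png

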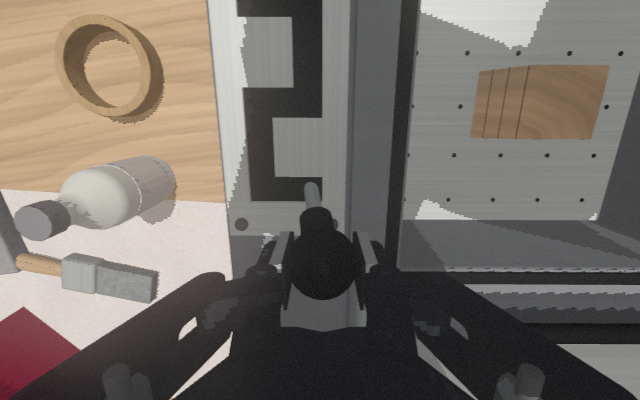

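```bash
python3 -m pendant '0 0 0 0 0 0;0 0 0 0 0 0;0 0 0 0 0 0;0 0 0 0 0 0;0 0 0 0 0 0;0 0 0 0 0 0;0 0 0 0 0 0;0 0 0 0 0 0;0 0 0 0 0 0;0 0 0 0 0 0' 0.5;python3 kf.py w22.png; python3 -m pendant '0 0 8 0 0 0;0 0 20 0 0 0;0 0 40 0 0 0;0 0 65 0 0 0;0 0 95 0 0 0;0 0 130 0 0 0;-10 0 160 0 0 0;-30 0 180 0 0 0;-60 0 180 0 0 0;-80 0 180 0 0 0' ; python3 - <<'E'
from h import *
d=snap('wrist','w23.png')
C=cloud(d);m=(abs(C[...,0]-.587)<.03)&(abs(C[...,1]+.222)<.03)&(C[...,2]>.188)&(C[...,2]<.22)&(d['z_map']>0)
from scipy.optimize import least_squares
P=C[m];f=lambda x:np.linalg.norm(P-x,axis=1)-.017
r=least_squares(f,[.587,-.222,.194],loss='soft_l1',f_scale=.0005)
c=np.radians(-7.9);Rz=np.array([[np.cos(c),-np.sin(c)],[np.sin(c),np.cos(c)]]);F=np.array([.534,-.064])
k=Rz.T@(r.x[:2]-F)*1000+[0,171.2];b=np.arcsin(k[1]/165);print(len(P),r.x,'rel gate',k.round(1),'b %.3f s %.3f'%(b,np.arcsin(k[0]/165/np.cos(b))))
t=snap('top','t23.png')
q=snap('scene','s23.png')
E
```

```text
t: 37.8
eef_pos: [0.5877, -0.2212, 0.1881]
ee_rot: [-90.1, 0.0, 82.3]
ft_force: [0.1, 0.4, 0.8]
gripper_width: 0.751
[0.1 0.4 0.8] [ 0.5877 -0.2212  0.1881]
knob-tcp [-0.2 -0.3  4.2] 3621 0.0003
rel gate [74.6 22.6] z 0.1923 b 0.137 s 0.474
t: 39.1
eef_pos: [0.5066, -0.2211, 0.3694]
ee_rot: [-90.2, 0.1, 82.3]
ft_force: [-0.3, -0.1, 0.6]
gripper_width: 0.75
676 [ 0.5875179  -0.22126149  0.19236418] rel gate [74.6 22.8] b 0.139 s 0.474
```

View pics/w23.png

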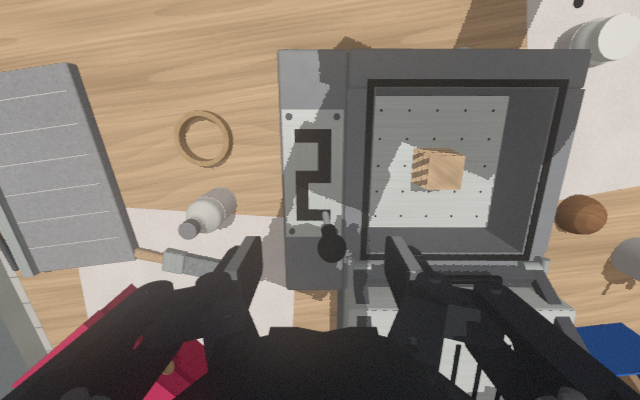

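View pics/t23.png

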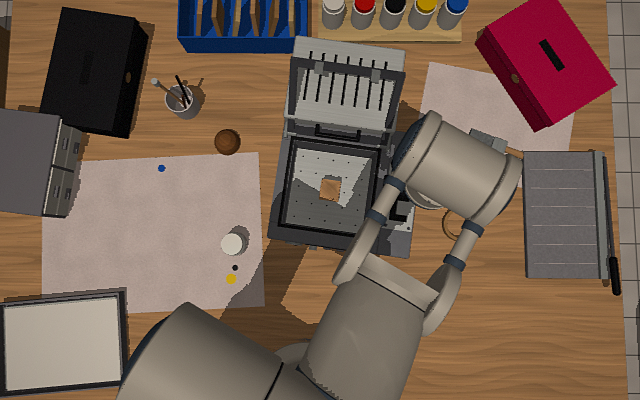

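```bash
python3 - <<'E'
from h import *
for n in ('top','wrist'):
    d=load(n);C=cloud(d);Z=C[...,2]
    X=C[(abs(C[...,0]-.53)<.09)&(abs(C[...,1]+.064)<.09)&(d['z_map']>0)]
    pl=X[(X[:,2]>.05)&(X[:,2]<.09)];b=X[(X[:,2]>.10)&(X[:,2]<.16)&(abs(X[:,0]-.534)<.05)&(abs(X[:,1]+.062)<.05)]
    print(n,'platen z',np.median(pl[:,2]),'n',len(pl),'block top',np.percentile(b[:,2],[50,99]))
    t=b[b[:,2]>np.percentile(b[:,2],99)-.002];print(' block top centre',t.mean(0),len(t), 'sides',b[:,:2].min(0),b[:,:2].max(0))
# platen extents (holes) wrist: holes
d=load('wrist')
g=cv2.cvtColor(d['img'],cv2.COLOR_RGB2GRAY)
for uv in [(382,96),(494,98),(381,108)]:pass
im=cv2.imread('pics/w23.png')[80:240,350:560];cv2.imwrite('pics/z23.png',cv2.resize(im,None,fx=3.7,fy=3.7,interpolation=cv2.INTER_CUBIC))
E
```

```text
top platen z 0.06987961729475778 n 4330 block top [0.13629272 0.14962151]
 block top centre [ 0.53328479 -0.06580706  0.14899358] 16 sides [ 0.50798953 -0.09085322] [ 0.55968973 -0.04028841]
wrist platen z 0.06818509190052807 n 12083 block top [0.13230001 0.14506082]
 block top centre [ 0.53313929 -0.06283277  0.14420666] 190 sides [ 0.50646109 -0.08922848] [ 0.5573418  -0.03652081]
```

View pics/z23.png

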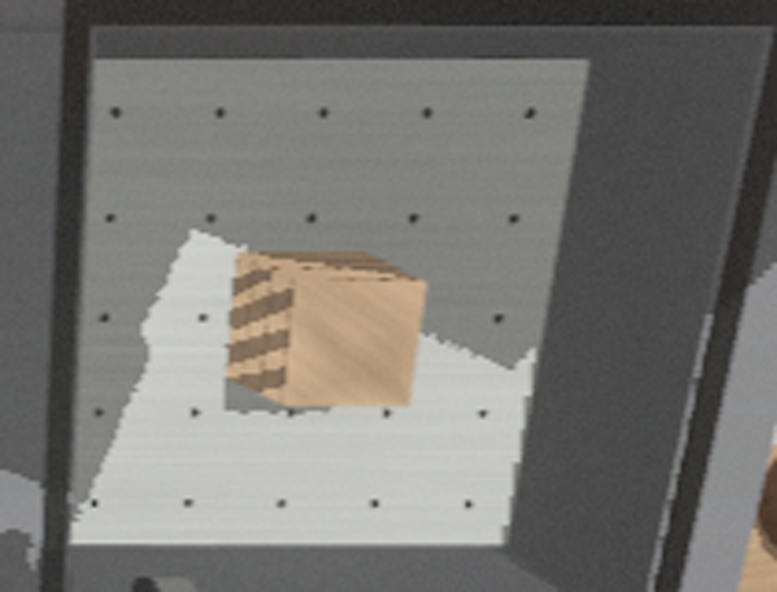

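Final checks:
- **Platen:** fully down, with its face at 0.07 m.
- **Block:** upright on it, top 76 mm above the platen and centred within about 4 mm.
- **Lever:** in the end of the rear notch (swing 0.474, side 0.139).
- **Robot:** clear of everything.

I'm handing the job in.

```bash
python3 -c "
from plant import close_job
print(close_job())"
```

```text
the job is handed in; nothing more can be done
None
```

The block is standing on the platen, the platen is fully down, and the lever is home in the rear notch. I handed the job in at about 39 s of the 64 s allowed, and the hand-in reported no verdict.

**What I did:** I picked up the fallen block, turned it upright and released it in the middle of the raised platen. I then took the lever by its knob through the front notch, left lane, middle step, right lane and rear notch. The knob slipped 7 to 9 mm in the pads twice, so I re-centred the grip each time. After the last step I let go and moved the arm clear.

**Last checks:**

| Check | Result |
|---|---|
| Lever | swing about 0.474, side about 0.139 (nominal 0.464 and 0.13) |
| Platen face | about 0.069 m, i.e. fully down |
| Block | upright, top about 76 mm above the platen |
| Other things round the machine | not touched by any planned move; looked unmoved by eye in the pictures, not measured |
| Contact force | wrist force at most about 17 N in the readings I took |

**What disagreed:** the top and wrist cameras differ by about 4 mm sideways. The block's centring on the platen is therefore known only to about 4 mm.

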